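# Gauge the fountain's spout stones and clamp or mark them

## Task

Three or four spout stones stand on the fountain rim: slide the feeler blade into the gap in the front of each until it goes fully home or jams, pushing that stone's red follower along. Where it went fully home, and only after that, fold the brass clamp right down; where it jammed, leave the clamp up and stand one of the red markers on top of the stone. Lay the feeler flat in its wooden case, shut the lid fully, and leave the glass, bowl, cup and tongs where they are.

Things in the scene. Friction and masses are not known exactly. Their poses are not given: they have to be found in the camera images.
- blade: the feeler: a steel blade 5 mm thick and 30 mm wide, lying flat, with an upright orange handle at its rear end. Origin: underside, below the centre of the handle. The blade points along +x and its tip is 105 mm from the origin. Handle 44 mm along x, 16 mm thick along y, from 5 to 65 mm above the underside (pinch it across the 16 mm, from above); under it a 44 x 40 x 5 mm foot. 180 g. It stands steadily by itself
- case: the feeler's wooden case, fixed, an open-topped box 190 mm along x, 100 mm along y, 85 mm high, walls and floor 5 mm. Origin: centre of its underside. Its lid is hinged on the +x rim
- case_lid (a joint): hinge of the case lid (190 x 100 x 8 mm, 150 g, black knob about 35 mm high in the middle of its upper side, 30 mm from the free end). 0 = shut flat on the rim, 1.9 = fully open, leaning back; starts open. Pushed well past upright towards the case it falls shut by itself
- case_lid_hinge (a point): hinge line of the case lid, at the middle of the case's +x rim (85 mm up); its axes turn with the lid: x of this point points from the free end of the lid to the hinge
- stone_a: a loose fountain spout stone (may be absent), 100 mm along x, 80 mm along y, 62 mm high, 2.2 kg, heavy at the foot, origin at the centre of its underside, its -x face is the front. In the front face is a level gap 10 mm high (30 to 40 mm above the underside), 44 mm wide, centred, running 68 mm deep along +x; in some stones the gap closes down to 2 mm from 15 mm behind the face on, which cannot be told from outside. All stones look alike
- tell_a (a joint): how far (m) that stone's red follower has been pushed into the gap. The follower fills the gap's width, its front is 4 mm behind the mouth at 0 and reaches its end stop at 0.05; it drags with 1.5 N, stays where it is pushed, and carries a red tab outside on each flank of the stone. A blade fully home leaves about 0.05, a jammed one about 0.011; starts at 0 to 0.003
- clamp_a (a joint): brass clamp bar on that stone, hinged about the stone's y at a point 35 mm behind the stone's centre (+x) and 70 mm above its underside: 0 = up, leaning 0.2 rad back from upright (away from the front), 1.77 = folded down level towards the front. Bar 22 mm wide, 8 mm thick, 85 mm long from the hinge, with a cross head at its end (centre 78 mm from the hinge, 50 mm wide, 12 mm thick, 14 mm along the bar); stiff hinge (0.12 N m), stays where it is left; starts at 0 to 0.2
- stone_b: a loose fountain spout stone (may be absent), 100 mm along x, 80 mm along y, 62 mm high, 2.2 kg, heavy at the foot, origin at the centre of its underside, its -x face is the front. In the front face is a level gap 10 mm high (30 to 40 mm above the underside), 44 mm wide, centred, running 68 mm deep along +x; in some stones the gap closes down to 2 mm from 15 mm behind the face on, which cannot be told from outside. All stones look alike
- tell_b (a joint): how far (m) that stone's red follower has been pushed into the gap. The follower fills the gap's width, its front is 4 mm behind the mouth at 0 and reaches its end stop at 0.05; it drags with 1.5 N, stays where it is pushed, and carries a red tab outside on each flank of the stone. A blade fully home leaves about 0.05, a jammed one about 0.011; starts at 0 to 0.003
- clamp_b (a joint): brass clamp bar on that stone, hinged about the stone's y at a point 35 mm behind the stone's centre (+x) and 70 mm above its underside: 0 = up, leaning 0.2 rad back from upright (away from the front), 1.77 = folded down level towards the front. Bar 22 mm wide, 8 mm thick, 85 mm long from the hinge, with a cross head at its end (centre 78 mm from the hinge, 50 mm wide, 12 mm thick, 14 mm along the bar); stiff hinge (0.12 N m), stays where it is left; starts at 0 to 0.2
- stone_c: a loose fountain spout stone (may be absent), 100 mm along x, 80 mm along y, 62 mm high, 2.2 kg, heavy at the foot, origin at the centre of its underside, its -x face is the front. In the front face is a level gap 10 mm high (30 to 40 mm above the underside), 44 mm wide, centred, running 68 mm deep along +x; in some stones the gap closes down to 2 mm from 15 mm behind the face on, which cannot be told from outside. All stones look alike
- tell_c (a joint): how far (m) that stone's red follower has been pushed into the gap. The follower fills the gap's width, its front is 4 mm behind the mouth at 0 and reaches its end stop at 0.05; it drags with 1.5 N, stays where it is pushed, and carries a red tab outside on each flank of the stone. A blade fully home leaves about 0.05, a jammed one about 0.011; starts at 0 to 0.003
- clamp_c (a joint): brass clamp bar on that stone, hinged about the stone's y at a point 35 mm behind the stone's centre (+x) and 70 mm above its underside: 0 = up, leaning 0.2 rad back from upright (away from the front), 1.77 = folded down level towards the front. Bar 22 mm wide, 8 mm thick, 85 mm long from the hinge, with a cross head at its end (centre 78 mm from the hinge, 50 mm wide, 12 mm thick, 14 mm along the bar); stiff hinge (0.12 N m), stays where it is left; starts at 0 to 0.2
- stone_d: a loose fountain spout stone (may be absent), 100 mm along x, 80 mm along y, 62 mm high, 2.2 kg, heavy at the foot, origin at the centre of its underside, its -x face is the front. In the front face is a level gap 10 mm high (30 to 40 mm above the underside), 44 mm wide, centred, running 68 mm deep along +x; in some stones the gap closes down to 2 mm from 15 mm behind the face on, which cannot be told from outside. All stones look alike
- tell_d (a joint): how far (m) that stone's red follower has been pushed into the gap. The follower fills the gap's width, its front is 4 mm behind the mouth at 0 and reaches its end stop at 0.05; it drags with 1.5 N, stays where it is pushed, and carries a red tab outside on each flank of the stone. A blade fully home leaves about 0.05, a jammed one about 0.011; starts at 0 to 0.003
- clamp_d (a joint): brass clamp bar on that stone, hinged about the stone's y at a point 35 mm behind the stone's centre (+x) and 70 mm above its underside: 0 = up, leaning 0.2 rad back from upright (away from the front), 1.77 = folded down level towards the front. Bar 22 mm wide, 8 mm thick, 85 mm long from the hinge, with a cross head at its end (centre 78 mm from the hinge, 50 mm wide, 12 mm thick, 14 mm along the bar); stiff hinge (0.12 N m), stays where it is left; starts at 0 to 0.2
- marker_1: a red marker, 150 g: steel disc foot 48 mm across and 16 mm thick, on it an upright red square grip 24 x 24 mm reaching to 60 mm above the underside. Origin: centre of its underside, z up
- marker_2: a red marker, 150 g: steel disc foot 48 mm across and 16 mm thick, on it an upright red square grip 24 x 24 mm reaching to 60 mm above the underside. Origin: centre of its underside, z up
- glass: an upturned drinking glass, 72 mm across, 90 mm high, on the tray; a bystander; origin at its underside
- lidded_bowl: a blue and white lidded bowl, 110 mm across, 82 mm high; a bystander; origin at its underside
- tongs: small steel tongs, 150 mm long, 12 mm high; a bystander; origin at its underside
- cup: a white cup, 80 mm across, 70 mm high; a bystander; origin at its underside
There are look-alikes about, which are no part of the job. Leave any pink or purple look-alike of the stone_a alone.

How it is judged (in metres and radians):
On the way:
1. every stone present has been gauged: follower pushed more than 40 mm where the blade fits, to the jam (more than 7 mm) where it does not (value of joint each of tell_a, tell_c above 0.04 m and value of joint each of tell_b, tell_d above 0.007 m), for 0.2 s.
At the end, for the whole second after the job is handed in: Followers beyond 40 mm where the blade fits, beyond 7 mm where it jams; clamps down (over 1.65 rad) where it fits, elsewhere up (under 0.45 rad) with a marker upright on top; feeler at rest on the case floor; lid shut (under 0.06 rad) (all of step 1 and value of joint each of clamp_a, clamp_c above 1.65 rad and value of joint each of clamp_b, clamp_d below 0.45 rad and value of joint case_lid below 0.06 rad and x of blade in the frame of case between -0.095 and 0.095 m and y of blade in the frame of case between -0.05 and 0.05 m and z of blade in the frame of case between 0 and 0.03 m and linear speed of blade below 0.02 m/s and ((horizontal distance between marker_1 and stone_b below 0.05 m and height (world z) of marker_1 between 0.055 and 0.072 m and angle between marker_1's own z axis and vertical below 0.15 rad) or (horizontal distance between marker_2 and stone_b below 0.05 m and height (world z) of marker_2 between 0.055 and 0.072 m and angle between marker_2's own z axis and vertical below 0.15 rad)) and ((horizontal distance between marker_1 and stone_d below 0.05 m and height (world z) of marker_1 between 0.055 and 0.072 m and angle between marker_1's own z axis and vertical below 0.15 rad) or (horizontal distance between marker_2 and stone_d below 0.05 m and height (world z) of marker_2 between 0.055 and 0.072 m and angle between marker_2's own z axis and vertical below 0.15 rad))); the robot touches nothing.
It fails at once if a clamp is folded down before the blade has gone home in that stone's gap ((value of joint clamp_a above 1 rad and value of joint tell_a below 0.03 m) or (value of joint clamp_c above 1 rad and value of joint tell_c below 0.03 m)).
It fails at once if a clamp is folded down on a stone where the blade jams (value of joint any of clamp_b, clamp_d above 1 rad).
It fails at once if a tea thing is disturbed (moved over 40 mm) (distance of any of glass, lidded_bowl, tongs, cup from where it was at the start of the episode above 0.04 m).
Of stone_a, stone_b, stone_c, stone_d only 3 to 4 are there at a start; the rules pass over those that are not, and their reading is None.
At some moment in a run one of stone_a, stone_c, blade may be knocked a few centimetres aside while the robot is not near it.
Once in a run the grip may slacken for a moment while it holds something.
It also fails if it takes over 210 s, if anything falls off the work surface, if the arm or the gripper's body presses on something with over 40 N, if the wrist force passes 120 N, or if a joint passes its speed limit or range.

## Robot

A 6-joint arm with a two-finger parallel gripper is mounted at the origin on the work surface. World frame = base frame: x ahead of the robot, y to its left, z up, the work surface at z = 0. Lengths are in m, angles in degrees, forces in N, time in s.
With the tool pointing down it reaches from about 0.3 to 0.825 m from the base axis. Payload 5.4 kg.
Tool frame: the origin (TCP) lies midway between the tips of the shut fingers; the grasp point (between the pads) lies 19 mm behind it; z points along the fingers, y is the line along which they close (so a half turn about z gives the same grasp; the last joint's range is limited). The gripper opens to 92 mm and grips with 3 to 60 N. Pads are 20 mm wide; open, the fingers measure 128 mm over their backs; the gripper's body (75 mm by 189 mm) begins 69 mm behind the grasp point.
Start: joints at [62.103, 9.076, 91.501, -0, 79.423, -12.038], TCP at [0.157, 0.553, 0.215] pointing down, gripper open.
Joint ranges: [-166.64, 166.64], [-54.1, 131.32], [10.49, 154.53], [-73.88, 253.88], [9.74, 151.15], [-171.62, 171.62]. Speed limits (degrees/s): [147.25, 147.25, 180, 180, 180, 180].

## Interface

Orientations are given as a 3x3 rotation matrix whose columns are the frame's x, y, z axes.
In Python, from workcell import * gives the robot as it stands.
- The arm moves only by the shell command python3 -m inch 'ROWS'. ROWS is JSON, a list of rows, each a list of 3 entries, a list of its own where there are three numbers: the opening, from 0 (shut) to 1 (fully open), then the shift along the world's x, y, z in mm, then the turn, a rotation vector about the world's x, y, z in degrees. A call has exactly 5 rows; each row is the pose to reach, as a shift and turn from the pose commanded when the call began; what a row does not reach only later rows make up. A row lasts 1/10 s, in which the tool goes at most 50 mm and 8.59 degrees, less where a joint would pass 70% of its speed; a pose out of reach is approached as far as the arm can. A call with a gripper value outside its range is refused whole. The fingers move at their own pace and stop on an object; the grip force is fixed at half the most. Time passes only in rows, so rows that repeat a pose let the fingers close, or fill a call up. It gives the time, the measured TCP pose, the force, the opening and the grip force at its end, in the units of the state.
- observe(): the state, without advancing time (a new reading comes with each control period).
- camera(name): name is "side" or "top" or "wrist"; returns a dict with "pixels" (480x640x3 uint8, red, green, blue), "fx", "fy", "cx", "cy" (pixels), "rvec" (rotation vector, rad) and "tvec" (3), from world to camera coordinates, as OpenCV has them; the wrist camera has in their place "tool_from_camera" (4x4, takes a point from camera to tool coordinates, whose origin is the TCP and whose axes are the flange's). Camera axes: x right, y down, z forward; pixel columns grow to the right and rows downward; lengths in m; the calibration is good to about 2 mm. A picture is of the moment at which its call begins: read the wrist's pose just before it. There is no depth.
- job_done(): hands the job in; it is judged then, once.
The state is a dict: "clock": time; "q": joint angles; "joint_vel": joint speeds; "joint_torque": joint torques, N m; "ee_pos": TCP position; "tool_rot": TCP orientation; "ft_force": force on the tool from outside, world axes, zero at the start; "wrist_torque": the same for the moment, N m; "opening": finger opening in m; "finger_force": force on a finger pad.
Only numpy, scipy, OpenCV 4.12 (cv2) and the standard library are available. Lean on these libraries where they do the work, as an engineer would, in place of code of your own. Each camera call takes 0.05 s, during which the arm holds its last target. There are 200 camera calls.

## Working session

There is one attempt and no reset: what is moved stays moved. The work goes in short steps, Python scripts to look and compute and a shell command to move; the robot and the scene stay as the last step left them, time stands still between calls to the robot, and variables do not carry over. Pictures are saved under pics/ and viewed, at most 16 in all, crops included, and the job is handed in when it is done.

```bash
mkdir -p pics; ls; cat > h.py <<'E'
from workcell import *
import numpy as np, cv2
def snap(name,fn):
    o=observe(); c=camera(name); cv2.imwrite('pics/'+fn+'.png',c['pixels'][:,:,::-1]); np.savez('pics/'+fn+'.npz',pix=c['pixels'],K=[c['fx'],c['fy'],c['cx'],c['cy']],**({'rvec':c['rvec'],'tvec':c['tvec']} if 'rvec' in c else {'tfc':c['tool_from_camera'],'p':o['ee_pos'],'R':o['tool_rot']}))
    return o
def ray(fn,uv):
    d=np.load('pics/'+fn+'.npz'); fx,fy,cx,cy=d['K']; r=np.array([(uv[0]-cx)/fx,(uv[1]-cy)/fy,1.])
    if 'rvec' in d:
        R=cv2.Rodrigues(d['rvec'])[0]; return -R.T@d['tvec'].ravel(), R.T@r
    T=d['tfc']; R=d['R']; return d['p']+R@T[:3,3], R@(T[:3,:3]@r)
def onz(fn,uv,z):
    o,r=ray(fn,uv); return o+r*(z-o[2])/r[2]
def proj(fn,P):
    d=np.load('pics/'+fn+'.npz'); fx,fy,cx,cy=d['K']; P=np.asarray(P,float)
    if 'rvec' in d: p=cv2.Rodrigues(d['rvec'])[0]@P+d['tvec'].ravel()
    else:
        T=d['tfc']; p=T[:3,:3].T@(d['R'].T@(P-d['p'])-T[:3,3])
    return np.array([fx*p[0]/p[2]+cx, fy*p[1]/p[2]+cy])
E
python3 - <<'E'
from h import *
o=snap('top','top0'); snap('side','side0'); print(o)
for n in('top0','side0'): print(n, ray(n,(320,240)))
E
```

```text
pics
{'clock': 0.0, 'q': array([ 6.21023016e+01,  9.11187278e+00,  9.15704890e+01, -5.87259686e-05,
        7.94227605e+01, -1.20371435e+01]), 'joint_vel': array([-0.00981084, -0.01216005, -0.02194126,  0.02280861,  0.08459216,
       -0.0749857 ]), 'joint_torque': array([ 3.81959999e-04, -3.85569191e+01, -3.22110415e+01,  7.01770303e-02,
        3.78443487e-02, -1.51589488e-04]), 'ee_pos': array([0.15686624, 0.55255131, 0.21364127]), 'tool_rot': array([[-9.61929576e-01,  2.73296094e-01, -8.57569276e-04],
       [ 2.73297173e-01,  9.61928285e-01, -1.62197722e-03],
       [ 3.81640104e-04, -1.79459912e-03, -9.99998317e-01]]), 'ft_force': array([-0.22490967,  0.51858946, -0.45567135]), 'wrist_torque': array([ 0.03605577, -0.03516996,  0.06645226]), 'finger_force': 0.0, 'opening': 0.0919367394113855}
top0 (array([ 0.22823397, -0.01196763,  1.56770466]), array([ 1.91650971e-01,  3.81147207e-04, -9.81490641e-01]))
side0 (array([ 0.40547582, -1.10060867,  0.71357133]), array([ 0.10589767,  0.8614062 , -0.49755836]))
```

View pics/top0.png

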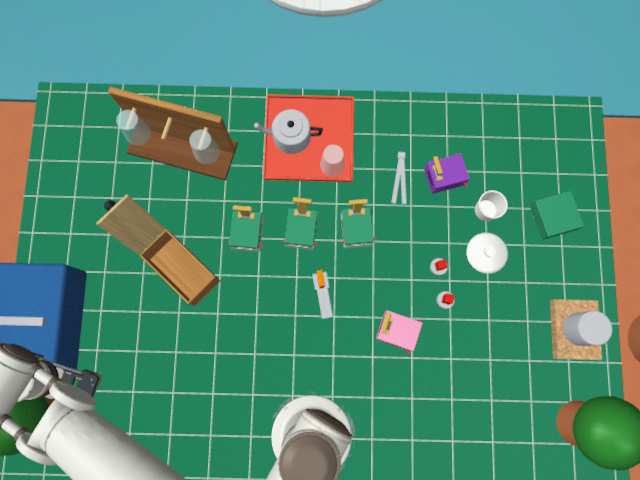

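View pics/side0.png

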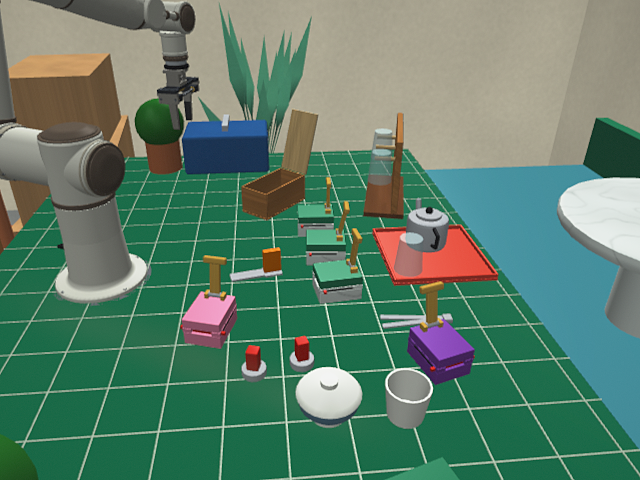

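Top view: three green stones stand at (246,228), (301,227) and (357,227), with their fronts facing the robot (down in the picture). The feeler is at (322,293) with its handle on the far side and its tip at (327,318). The case is at (180,268) with its lid at (130,225), and the markers are at (440,266) and (446,300).

Possible mix-ups:
- **Stones:** the pink look-alike (400,330), the purple look-alike (447,172) and the green block (557,215) are not the green stones with clamps.
- **Case:** the toolbox (40,310) and the wooden rack (180,140) are not the case.

Next I'll measure these positions.

```bash
python3 - <<'E'
from h import *
im=np.load('pics/top0.npz')['pix']
x0,y0,x1,y1=225,190,470,350
c=cv2.resize(im[190:350,225:470],None,fx=3.2,fy=3.2,interpolation=cv2.INTER_CUBIC); cv2.imwrite('pics/crop1.png',c[:,:,::-1]); print(c.shape)
hsv=cv2.cvtColor(im,cv2.COLOR_RGB2HSV)
for p in [(246,235),(301,232),(357,232),(270,260),(320,276),(324,305),(180,268),(442,265)]: print(p,hsv[p[1],p[0]])
for n,z,uvs in [('stone',.062,[(246,228),(301,227),(357,227)]),('blade tip',.005,[(327,318)]),('handletop',.065,[(320,278)]),('mk',.06,[(440,266),(448,299)]),('case rim',.085,[(146,254),(164,233),(217,276),(191,303)]),('knob',.2,[(110,205)]),('lid top',.265,[(98,224),(124,197)])]:
    for uv in uvs: print(n,uv,onz('top0',uv,z).round(3))
E
```

```text
(512, 784, 3)
(246, 235) [ 78 161 160]
(301, 232) [ 77 156 160]
(357, 232) [ 77 157 162]
(270, 260) [ 78 191 132]
(320, 276) [ 18 255 237]
(324, 305) [110   8 204]
(180, 268) [ 16 146 195]
(442, 265) [  2 219 225]
stone (246, 228) [0.551 0.193 0.062]
stone (301, 227) [0.557 0.042 0.062]
stone (357, 227) [ 0.561 -0.112  0.062]
blade tip (327, 318) [ 0.313 -0.036  0.005]
handletop (320, 278) [ 0.417 -0.014  0.065]
mk (440, 266) [ 0.459 -0.34   0.06 ]
mk (448, 299) [ 0.369 -0.361  0.06 ]
case rim (146, 254) [0.468 0.454 0.085]
case rim (164, 233) [0.526 0.41  0.085]
case rim (217, 276) [0.413 0.261 0.085]
case rim (191, 303) [0.34  0.325 0.085]
knob (110, 205) [0.572 0.518 0.2  ]
lid top (98, 224) [0.508 0.517 0.265]
lid top (124, 197) [0.576 0.461 0.265]
```

View pics/crop1.png

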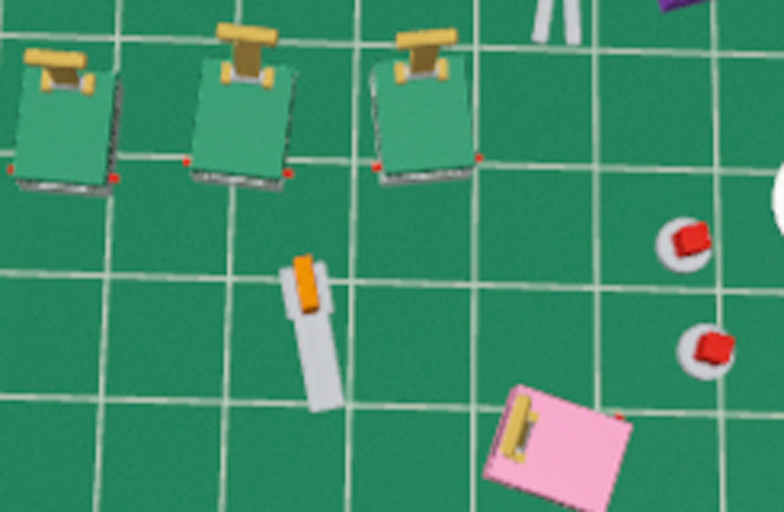

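The crop confirms three green stones with clamps up and red tabs near the front, the feeler with its orange handle at crop (305,283), and the red markers at crop (690,240) and (713,348).

```bash
python3 - <<'E'
from h import *
im=np.load('pics/top0.npz')['pix']; hsv=cv2.cvtColor(im,cv2.COLOR_RGB2HSV).astype(int)
H,S,V=hsv[...,0],hsv[...,1],hsv[...,2]
def rect(m,z,box,k=None):
    mm=np.zeros(m.shape,np.uint8); x0,y0,x1,y1=box; mm[y0:y1,x0:x1]=m[y0:y1,x0:x1]
    if k: mm=cv2.morphologyEx(mm,cv2.MORPH_OPEN,np.ones((k,k)))
    n,l,s,_=cv2.connectedComponentsWithStats(mm); i=1+np.argmax(s[1:,4])
    ys,xs=np.nonzero(l==i)
    P=np.array([onz('top0',(x,y),z)[:2] for x,y in zip(xs,ys)])*1000
    r=cv2.minAreaRect(P.astype(np.float32)); return s[i,4],np.round(r[0],1),np.round(r[1],1),round(r[2],1),P.mean(0).round(1)
st=(abs(H-78)<6)&(S<176)&(V>145)
for b in [(225,205,268,260),(280,205,322,260),(336,205,380,260)]: print('stone',rect(st,.062,b,3))
print('handle',rect((abs(H-17)<6)&(S>200),.065,(300,260,345,330)))
print('blade',rect((S<40)&(V>150),.005,(300,262,345,330)))
for b in [(425,250,455,282),(430,284,465,315)]:
    print('foot',rect((S<40)&(V>150),.016,b)); print('grip',rect(((H<6)|(H>174))&(S>150)&(V>150),.055,b))
cs=[onz('top0',u,.085)[:2] for u in [(146,254),(164,233),(217,276),(191,303)]]
E
```

```text
stone (np.int32(835), array([549.2, 197.7]), array([78.5, 94.9]), 86.4, array([543.6, 197.5]))
stone (np.int32(844), array([559.5,  44.6]), array([78. , 95.3]), 84.8, array([554.2,  45. ]))
stone (np.int32(853), array([ 567.3, -110.9]), array([95.6, 86. ]), 6.3, array([ 561.9, -111.7]))
handle (np.int32(77), array([415.5, -15.1]), array([45.3, 12.2]), 12.6, array([415.8, -14.9]))
blade (np.int32(496), array([377.7, -30.8]), array([128.6,  70.3]), 1.5, array([375.4, -26.6]))
foot (np.int32(123), array([ 463.4, -342.1]), array([46.1, 40.3]), 28.4, array([ 461.6, -340.1]))
grip (np.int32(82), array([ 464. , -343.6]), array([22.1, 28.8]), 12.7, array([ 463.9, -343.9]))
foot (np.int32(138), array([ 379.3, -359.5]), array([63.9, 44.3]), 12.3, array([ 371.4, -358.4]))
grip (np.int32(84), array([ 372.5, -361.4]), array([28.4, 22.5]), 80.0, array([ 372. , -361.9]))
```

```bash
python3 -m inch '[[1,[20,-45,0],[0,0,6]],[1,[40,-90,0],[0,0,12]],[1,[60,-135,0],[0,0,18]],[1,[80,-180,0],[0,0,24]],[1,[100,-225,0],[0,0,28.5]]]'
python3 -m inch '[[1,[20,-45,0],[0,0,0]],[1,[40,-90,0],[0,0,0]],[1,[60,-135,0],[0,0,0]],[1,[80,-180,0],[0,0,0]],[1,[100,-225,0],[0,0,0]]]'
python3 -m inch '[[1,[20,-40,0],[0,0,0]],[1,[40,-80,-5],[0,0,0]],[1,[59,-118,-14],[0,0,0]],[1,[59,-118,-14],[0,0,0]],[1,[59,-118,-14],[0,0,0]]]'
python3 - <<'E'
from h import *
o=snap('wrist','w1'); print(o['ee_pos'],o['tool_rot'][:,0]); d=np.load('pics/w1.npz'); print(d['tfc'],d['K'])
E
```

```text
clock: 0.6
ee_pos: [0.2572, 0.3263, 0.2142]
tool_rot: [[-0.975, -0.223, -0.0], [-0.223, 0.975, -0.0], [0.0, -0.0, -1.0]]
ft_force: [0.8, -0.3, 0.7]
opening: 0.0918
finger_force: 0.0
clock: 1.1
ee_pos: [0.3573, 0.1012, 0.2145]
tool_rot: [[-0.976, -0.219, 0.001], [-0.219, 0.976, 0.0], [-0.001, 0.0, -1.0]]
ft_force: [0.5, -0.6, -0.5]
opening: 0.0919
finger_force: 0.0
clock: 1.6
ee_pos: [0.4157, -0.0152, 0.1999]
tool_rot: [[-0.976, -0.217, -0.002], [-0.217, 0.976, 0.001], [0.002, 0.001, -1.0]]
ft_force: [-0.3, 0.8, 0.3]
opening: 0.092
finger_force: 0.0
[ 0.41569584 -0.01519024  0.19994636] [-0.97619112 -0.21690663  0.00155345]
[[-1.40978838e-03 -9.55835328e-01 -2.93899367e-01  8.32470078e-02]
 [ 9.99998665e-01 -1.10479876e-03 -1.20374813e-03 -1.38941952e-04]
 [ 8.25885337e-04 -2.93900672e-01  9.55835610e-01 -1.69264027e-01]
 [ 0.00000000e+00  0.00000000e+00  0.00000000e+00  1.00000000e+00]] [367.75996912 367.75996912 316.5124799  239.67511492]
```

View pics/w1.png

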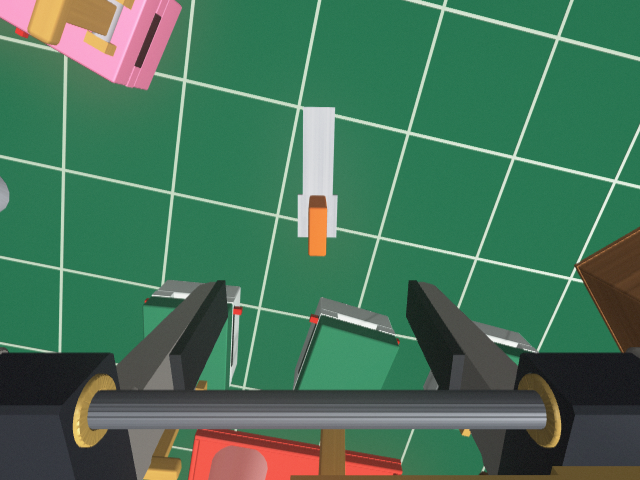

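The wrist view shows the handle centred at (318,225) between the open fingers and the blade pointing straight up the image, so the alignment is good. I'll descend and grip.

```bash
python3 -m inch '[[1,[0,0,-45],[0,0,0]],[1,[0,0,-90],[0,0,0]],[1,[0,0,-130],[0,0,0]],[1,[0,0,-160],[0,0,0]],[1,[0,0,-178],[0,0,0]]]' | grep -A1 -E 'clock|ee_pos|ft'
python3 -m inch '[[1,[0,0,0],[0,0,0]],[0.1,[0,0,0],[0,0,0]],[0,[0,0,0],[0,0,0]],[0,[0,0,0],[0,0,0]],[0,[0,0,0],[0,0,0]]]'
python3 -m inch '[[0,[0,0,0],[0,0,0]],[0,[0,0,0],[0,0,0]],[0,[0,0,20],[0,0,0]],[0,[0,0,45],[0,0,0]],[0,[0,0,45],[0,0,0]]]'
python3 - <<'E'
from h import *
o=snap('wrist','w2')
im=np.load('pics/w2.npz')['pix']; h=cv2.cvtColor(im,cv2.COLOR_RGB2HSV).astype(int)
m=(h[...,1]<40)&(h[...,2]>150); m[:90]=0;m[260:]=0;m[:,:270]=0;m[:,370:]=0
ys,xs=np.nonzero(m)
for y in range(ys.min(),ys.max(),20): print(y,xs[ys==y].min(),xs[ys==y].max())
print(proj('w2',o['ee_pos']+o['tool_rot']@[.105,0,.022]))
E
```

```text
clock: 2.15
ee_pos: [0.4141, -0.0128, 0.0204]
tool_rot: [[-0.975, -0.221, -0.003], [-0.221, 0.975, 0.001], [0.003, 0.002, -1.0]]
ft_force: [-0.0, 0.2, 0.2]
opening: 0.0919
clock: 2.65
ee_pos: [0.417, -0.0151, 0.0236]
tool_rot: [[-0.976, -0.219, 0.002], [-0.219, 0.976, -0.001], [-0.002, -0.001, -1.0]]
ft_force: [-0.7, 0.0, -0.0]
opening: 0.0621
finger_force: 0.0
clock: 3.15
ee_pos: [0.4187, -0.0158, 0.0705]
tool_rot: [[-0.976, -0.219, 0.006], [-0.219, 0.976, -0.002], [-0.005, -0.003, -1.0]]
ft_force: [0.6, -0.4, 0.8]
opening: 0.0222
finger_force: 0.0
90 285 347
110 285 369
130 282 346
150 278 345
170 274 344
190 271 343
210 270 343
230 290 349
250 290 348
[317.06447796  79.17264096]
```

The fingers close at only about 70 mm/s, so I lifted before they had gripped. I'll reopen, go back down and wait for the grip.

```bash
python3 -m inch '[[0.6,[0,0,0],[0,0,0]],[0.6,[0,0,0],[0,0,0]],[0.6,[0,0,0],[0,0,0]],[0.6,[0,0,-20],[0,0,0]],[0.6,[0,0,-45],[0,0,0]]]' | grep -E 'ee_pos|opening|ft'
python3 -m inch '[[0.6,[0,0,-2],[0,0,0]],[0.1,[0,0,-2],[0,0,0]],[0,[0,0,-2],[0,0,0]],[0,[0,0,-2],[0,0,0]],[0,[0,0,-2],[0,0,0]]]'| grep -E 'ee_pos|opening|ft'
python3 -m inch '[[0,[0,0,0],[0,0,0]],[0,[0,0,0],[0,0,0]],[0,[0,0,0],[0,0,0]],[0,[0,0,0],[0,0,0]],[0,[0,0,0],[0,0,0]]]'| grep -E 'ee_pos|opening|f'
python3 -m inch '[[0,[0,0,20],[0,0,0]],[0,[0,0,45],[0,0,0]],[0,[0,0,90],[0,0,0]],[0,[0,0,90],[0,0,0]],[0,[0,0,90],[0,0,0]]]'| grep -E 'ee_pos|opening|f'
python3 - <<'E'
from h import *
o=snap('wrist','w3')
print(o['opening'],proj('w3',o['ee_pos']+o['tool_rot']@[.105,0,.022]),proj('w3',o['ee_pos']+o['tool_rot']@[.022,0,-.043]))
E
```

```text
ee_pos: [0.4171, -0.0152, 0.0225]
ft_force: [0.6, -1.3, -0.4]
opening: 0.0545
ee_pos: [0.4169, -0.0152, 0.0215]
ft_force: [0.1, -0.6, -0.1]
opening: 0.0251
ee_pos: [0.4165, -0.015, 0.0211]
ft_force: [-1.0, 1.1, 6.0]
opening: 0.0159
finger_force: 30.0
ee_pos: [0.4164, -0.015, 0.1108]
ft_force: [0.2, 0.4, -3.1]
opening: 0.0159
finger_force: 30.0
0.015895951546497183 [317.06631847  79.16330225] [317.38381072 296.5175868 ]
```

View pics/w3.png

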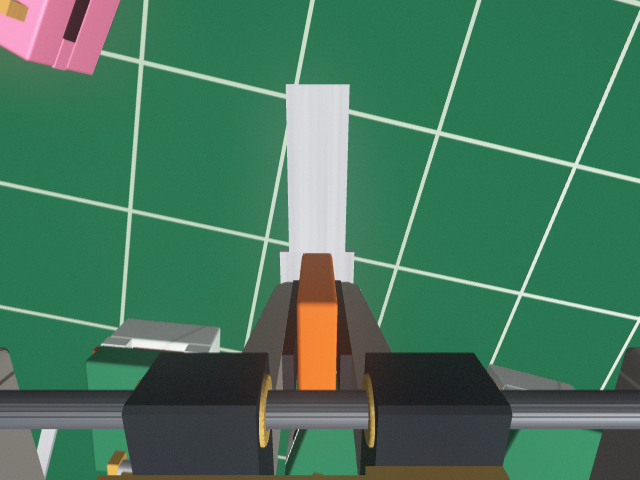

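The blade is held straight with its tip at (317,84). Next I'll turn it to face the right-hand stone.

```bash
for i in 1 2 3 4; do :; done
python3 -m inch '[[0,[-6,0,0],[0,0,-7.5]],[0,[-12,0,0],[0,0,-15]],[0,[-18,0,0],[0,0,-22.5]],[0,[-24,0,0],[0,0,-30]],[0,[-28,0,0],[0,0,-37.5]]]' | grep -E 'opening|ft'
python3 -m inch '[[0,[0,-6,0],[0,0,-7.5]],[0,[0,-12,0],[0,0,-15]],[0,[0,-18,0],[0,0,-22.5]],[0,[0,-24,0],[0,0,-30]],[0,[0,-30,0],[0,0,-37.5]]]' | grep -E 'opening|ft'
python3 -m inch '[[0,[0,-6,0],[0,0,-7.5]],[0,[0,-12,0],[0,0,-15]],[0,[0,-18,0],[0,0,-22.5]],[0,[0,-24,0],[0,0,-30]],[0,[0,-30,0],[0,0,-37.5]]]' | grep -E 'opening|ft'
python3 -m inch '[[0,[0,-6,0],[0,0,-7.5]],[0,[0,-12,0],[0,0,-15]],[0,[0,-18,0],[0,0,-22.5]],[0,[0,-24,0],[0,0,-30]],[0,[0,-30,0],[0,0,-37.5]]]' | grep -E 'opening|ft'
python3 -m inch '[[0,[0,-8,0],[0,0,-7.3]],[0,[0,-16,0],[0,0,-14.6]],[0,[0,-24,0],[0,0,-22]],[0,[0,-26,0],[0,0,-29.3]],[0,[0,-26,0],[0,0,-36.3]]]'
python3 -m inch '[[0,[0,0,0],[0,0,0]],[0,[0,0,0],[0,0,0]],[0,[0,0,0],[0,0,0]],[0,[0,0,0],[0,0,0]],[0,[0,0,0],[0,0,0]]]'
python3 - <<'E'
from h import *
o=snap('wrist','w4'); snap('top','top1'); print(o['q'])
E
```

```text
ft_force: [-0.1, 0.2, -1.6]
opening: 0.016
ft_force: [-0.0, 0.1, -2.0]
opening: 0.0157
ft_force: [0.1, -0.0, -1.5]
opening: 0.0156
ft_force: [0.6, -0.2, -1.7]
opening: 0.0157
clock: 7.75
ee_pos: [0.3865, -0.1302, 0.1082]
tool_rot: [[0.995, 0.105, -0.004], [0.105, -0.995, 0.003], [-0.004, -0.003, -1.0]]
ft_force: [-0.4, -0.0, -2.1]
opening: 0.0158
finger_force: 30.0
clock: 8.25
ee_pos: [0.3881, -0.1308, 0.1105]
tool_rot: [[0.994, 0.111, -0.0], [0.111, -0.994, 0.0], [-0.0, -0.0, -1.0]]
ft_force: [0.1, 0.3, -1.5]
opening: 0.016
finger_force: 30.0
[-3.56510568e+01 -1.02176901e+01  1.23002154e+02  1.26320242e-03
  6.72274250e+01  4.79610672e+01]
```

View pics/w4.png

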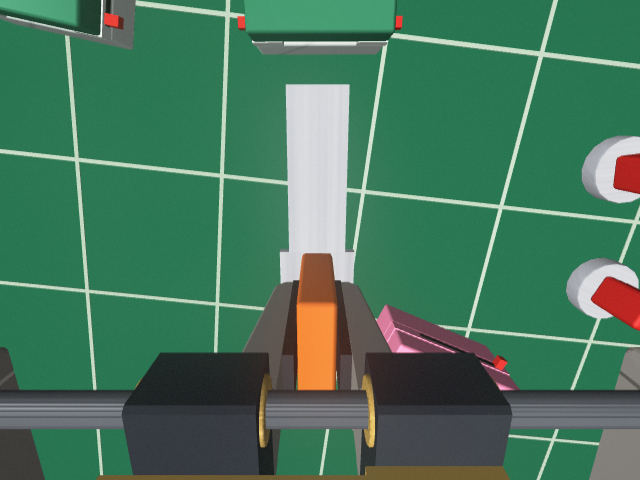

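Both red tabs of the right-hand stone, at (241,22) and (399,22), sit symmetric about the blade, whose centre column is 318. I'll work out the distance to the face.

```bash
cat >> h.py <<'E'
def tool(fn,P):
    d=np.load('pics/'+fn+'.npz'); return (d['R'].T@(np.asarray(P)-d['p'])*1000).round(1)
def seeing(fn):
    im=np.load('pics/'+fn+'.npz')['pix']; h=cv2.cvtColor(im,cv2.COLOR_RGB2HSV).astype(int)
    m=((h[...,0]<8)|(h[...,0]>172))&(h[...,1]>170)&(h[...,2]>130)
    n,l,s,c=cv2.connectedComponentsWithStats(m.astype(np.uint8))
    for i in range(1,n):
        if 20<s[i,4]<600 and c[i][1]<200: print('red',c[i].round(1),s[i],tool(fn,onz(fn,c[i],.035)))
E
python3 - <<'E'
from h import *
seeing('w4')
for u in [(250,41),(320,41),(390,41)]: print(tool('w4',onz('w4',u,.062)))
for u in [(286,84),(349,84)]: print('tip',tool('w4',onz('w4',u,.0945)))
E
```

```text
red [110.9  19.7] [104  13  15  14 161] [ 144.  -120.4   75.5]
red [241.  22.] [238  17   7  11  77] [142.6 -44.1  75.5]
red [398.5  21.4] [396  16   7  12  73] [142.8  48.7  75.5]
[127.2 -35.   48.5]
[127.2   2.2  48.5]
[127.1  39.4  48.5]
tip [102.7 -13.9  16. ]
tip [102.7  15.4  16. ]
```

```bash
python3 -m inch '[[0,[0,-1.5,-25],[0,0,0]],[0,[0,-1.5,-50],[0,0,0]],[0,[0,-1.5,-57],[0,0,0]],[0,[0,-1.5,-57],[0,0,0]],[0,[0,-1.5,-57],[0,0,0]]]' | grep -E 'ee_p|opening|ft'
python3 -m inch '[[0,[8,0.9,0],[0,0,0]],[0,[15,1.7,0],[0,0,0]],[0,[20,2.2,0],[0,0,0]],[0,[25,2.8,0],[0,0,0]],[0,[29,3.2,0],[0,0,0]]]' | grep -E 'ee_p|opening|ft'
python3 -m inch '[[0,[2,0.2,0],[0,0,0]],[0,[4,0.4,0],[0,0,0]],[0,[5,0.6,0],[0,0,0]],[0,[7,0.8,0],[0,0,0]],[0,[7,0.8,0],[0,0,0]]]' | grep -E 'ee_p|opening|ft'
python3 -m inch '[[0,[2,0.2,0],[0,0,0]],[0,[4,0.4,0],[0,0,0]],[0,[6,0.7,0],[0,0,0]],[0,[8,0.9,0],[0,0,0]],[0,[8,0.9,0],[0,0,0]]]' | grep -E 'ee_p|opening|ft'
python3 - <<'E'
from h import *
o=snap('wrist','w5'); seeing('w5')
E
```

```text
ee_pos: [0.3888, -0.1328, 0.0545]
ft_force: [0.4, 0.4, -2.8]
opening: 0.0159
ee_pos: [0.4177, -0.1291, 0.0537]
ft_force: [0.2, 0.2, -1.5]
opening: 0.0158
ee_pos: [0.424, -0.1283, 0.0535]
ft_force: [-0.9, -0.6, -2.8]
opening: 0.0158
ee_pos: [0.4315, -0.1274, 0.0534]
ft_force: [-4.6, -1.0, -0.0]
opening: 0.0156
red [418.   71.7] [415  65   7  15  81] [108.2  47.8  18.1]
red [216.2  72.6] [214  66   6  14  72] [107.9 -46.6  18.2]
red [58.  90.6] [ 50  83  17  16 229] [ 100.2 -122.2   18.2]
```

View pics/w5.png

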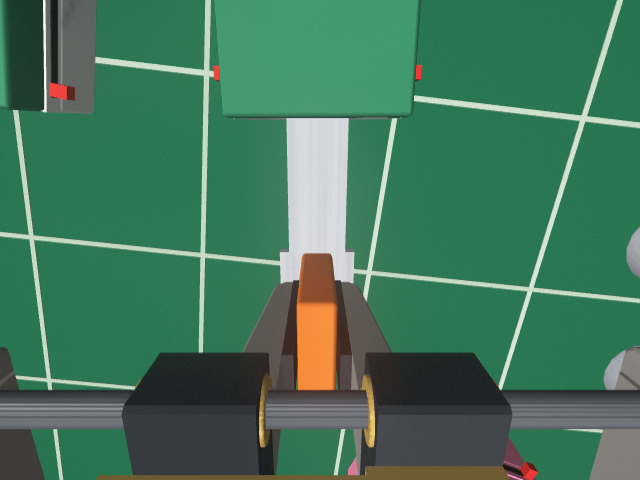

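The blade is in the mouth, between the tabs at (216,72) and (418,72) and the face edge at row 116. I'll advance in small steps and track the tab against the face.

```bash
cat >> h.py <<'E'
def face(fn,col=(330,)):
    # front top edge of the stone above the blade: last green-top row scanning down
    im=np.load('pics/'+fn+'.npz')['pix']; h=cv2.cvtColor(im,cv2.COLOR_RGB2HSV).astype(int)
    for c in (295,318,341):
        r=np.nonzero(h[:,c,1]<90)[0]; r=r[r>5][0]; print('edge',c,r,tool(fn,onz(fn,(c,r-.5),.062)))
E
python3 - <<'E'
from h import *
face('w4');face('w5')
E
python3 -m inch '[[0,[2,0.2,0],[0,0,0]],[0,[4,0.4,0],[0,0,0]],[0,[6,0.7,0],[0,0,0]],[0,[6,0.7,0],[0,0,0]],[0,[6,0.7,0],[0,0,0]]]' | grep -E 'ee_p|opening|ft'
python3 - <<'E'
from h import *
o=snap('wrist','w6'); seeing('w6'); face('w6')
E
```

```text
edge 295 41 [127.4 -11.1  48.5]
edge 318 41 [127.4   1.1  48.5]
edge 341 41 [127.4  13.4  48.5]
edge 295 118 [87.3 -8.7 -8.8]
edge 318 118 [87.3  0.9 -8.8]
edge 341 118 [87.3 10.4 -8.8]
ee_pos: [0.4346, -0.1265, 0.0527]
ft_force: [-15.3, -2.8, 4.1]
opening: 0.0158
red [216.2  71.9] [214  65   6  15  74] [108.1 -46.3  16.9]
red [419.6  72.6] [417  66   6  14  76] [107.6  48.1  16.7]
red [58.9 97.1] [ 51  89  17  17 230] [  97.2 -121.7   17.2]
edge 295 118 [ 87.3  -8.6 -10. ]
edge 318 118 [ 87.3   0.9 -10. ]
edge 341 118 [ 87.3  10.3 -10. ]
```

The force rose to 15 N and the stone started to slide, with the tip 15 mm past the face, so the right-hand stone jams. I'll back out and check its tab from the same viewpoint as before.

```bash
python3 -m inch '[[0,[-6,-0.7,0],[0,0,0]],[0,[-12,-1.3,0],[0,0,0]],[0,[-22,-2.4,0],[0,0,0]],[0,[-35,-3.9,0],[0,0,0]],[0,[-48,-5.3,0],[0,0,0]]]' | grep -E 'ee_p|opening|ft'
python3 -m inch '[[0,[0,0,20],[0,0,0]],[0,[0,0,57],[0,0,0]],[0,[0,0,57],[0,0,0]],[0,[0,0,57],[0,0,0]],[0,[0,0,57],[0,0,0]]]' | grep -E 'ee_p|opening|ft'
python3 - <<'E'
from h import *
o=snap('wrist','w7'); seeing('w7'); face('w7'); 
for u in [(286,84),(349,84)]: print('tip',tool('w7',onz('w7',u,.0945)))
E
```

```text
ee_pos: [0.3897, -0.1322, 0.0538]
ft_force: [0.3, -0.5, -1.8]
opening: 0.0158
ee_pos: [0.3893, -0.1316, 0.1095]
ft_force: [-0.5, 0.1, -2.1]
opening: 0.0159
red [237.2   2.4] [234   0   7   6  40] [152.4 -45.5  74.3]
red [397.8   2.9] [395   0   7   7  46] [152.   47.4  74.2]
red [108.6  21.4] [102  15  15  14 164] [ 142.8 -121.4   74.4]
edge 295 37 [129.1 -11.   47.3]
edge 318 37 [129.1   1.1  47.3]
edge 341 37 [129.   13.3  47.3]
tip [102.6 -13.8  14.9]
tip [102.6  15.3  14.8]
```

The tab moved about 9 mm, so the right-hand stone counts as gauged and jammed. Next is the middle stone.

```bash
python3 -m inch '[[0,[-9,40,0],[0,0,-3]],[0,[-9,85,0],[0,0,-6]],[0,[-9,130,0],[0,0,-9]],[0,[-9,170,0],[0,0,-11.6]],[0,[-9,193,0],[0,0,-11.6]]]' | grep -E 'ee_p|opening|ft'
python3 -m inch '[[0,[0,0,0],[0,0,0]],[0,[0,0,0],[0,0,0]],[0,[0,0,0],[0,0,0]],[0,[0,0,0],[0,0,0]],[0,[0,0,0],[0,0,0]]]' | grep -E 'ee_p|opening|ft|rot'
python3 - <<'E'
from h import *
o=snap('wrist','w8'); seeing('w8'); face('w8'); 
im=np.load('pics/w8.npz')['pix']; h=cv2.cvtColor(im,cv2.COLOR_RGB2HSV)
r=h[84:90,270:370]; print([tuple(np.nonzero(x[:,1]<40)[0][[0,-1]]+270) for x in r])
E
```

```text
ee_pos: [0.3795, 0.0635, 0.1092]
ft_force: [-0.9, 0.7, -1.5]
opening: 0.016
ee_pos: [0.3812, 0.0601, 0.1105]
tool_rot: [[0.996, -0.093, -0.0], [-0.093, -0.996, -0.0], [-0.0, 0.0, -1.0]]
ft_force: [-0.3, -0.7, -0.5]
opening: 0.0162
red [236.3  25.4] [233  20   7  12  75] [141.  -47.   75.5]
red [393.   25.1] [390  20   7  11  76] [141.   45.5  75.5]
red [139.3  67. ] [132  62  15  11 147] [ 118.6 -107.5   75.5]
edge 295 43 [126.5 -11.1  48.5]
edge 318 43 [126.5   1.1  48.5]
edge 341 43 [126.5  13.3  48.5]
[(np.int64(286), np.int64(347)), (np.int64(286), np.int64(348)), (np.int64(286), np.int64(348)), (np.int64(286), np.int64(348)), (np.int64(286), np.int64(348)), (np.int64(286), np.int64(348))]
```

```bash
python3 -m inch '[[0,[0,1.3,-25],[0,0,0]],[0,[0,1.3,-50],[0,0,0]],[0,[0,1.3,-57],[0,0,0]],[0,[0,1.3,-57],[0,0,0]],[0,[0,1.3,-57],[0,0,0]]]' | grep -E 'ee_p|opening|ft'
python3 -m inch '[[0,[8,-0.7,0],[0,0,0]],[0,[15,-1.4,0],[0,0,0]],[0,[20,-1.9,0],[0,0,0]],[0,[25,-2.3,0],[0,0,0]],[0,[29,-2.7,0],[0,0,0]]]' | grep -E 'ee_p|opening|ft'
python3 -m inch '[[0,[2,-0.2,0],[0,0,0]],[0,[4,-0.4,0],[0,0,0]],[0,[6,-0.6,0],[0,0,0]],[0,[8,-0.8,0],[0,0,0]],[0,[8,-0.8,0],[0,0,0]]]' | grep -E 'ee_p|opening|ft'
python3 -m inch '[[0,[2,-0.2,0],[0,0,0]],[0,[4,-0.4,0],[0,0,0]],[0,[6,-0.6,0],[0,0,0]],[0,[8,-0.7,0],[0,0,0]],[0,[8,-0.7,0],[0,0,0]]]' | grep -E 'ee_p|opening|ft'
python3 - <<'E'
from h import *
o=snap('wrist','w9'); seeing('w9');face('w9')
E
```

```text
ee_pos: [0.382, 0.062, 0.0545]
ft_force: [0.6, 0.7, -1.5]
opening: 0.0158
ee_pos: [0.4108, 0.0594, 0.0537]
ft_force: [0.0, -0.1, -2.4]
opening: 0.0158
ee_pos: [0.418, 0.0587, 0.0534]
ft_force: [-1.0, -0.0, -2.9]
opening: 0.0158
ee_pos: [0.4264, 0.0579, 0.0536]
ft_force: [-0.9, 0.5, -1.8]
opening: 0.0162
red [574.7  40. ] [562  30  26  20 364] [121.6 118.6  18.6]
red [218.5  72.5] [216  66   6  14  80] [108.1 -45.7  18.6]
red [419.8  72.7] [417  66   6  14  73] [107.9  48.7  18.6]
red [103.2 148.9] [ 95 143  18  13 202] [  73.4 -105.7   18.6]
edge 295 124 [85.  -8.8 -8.4]
edge 318 124 [85.   0.8 -8.4]
edge 341 124 [85.  10.4 -8.4]
```

The force is still about 1 N beyond the jam depth, so this one fits. I'll drive it home.

```bash
python3 -m inch '[[0,[6,-0.5,0],[0,0,0]],[0,[12,-1.1,0],[0,0,0]],[0,[18,-1.7,0],[0,0,0]],[0,[24,-2.2,0],[0,0,0]],[0,[30,-2.8,0],[0,0,0]]]' | grep -E 'ee_p|opening|ft'
python3 -m inch '[[0,[2,-0.2,0],[0,0,0]],[0,[4,-0.4,0],[0,0,0]],[0,[6,-0.6,0],[0,0,0]],[0,[7,-0.7,0],[0,0,0]],[0,[7,-0.7,0],[0,0,0]]]' | grep -E 'ee_p|opening|ft'
python3 - <<'E'
from h import *
o=snap('wrist','w10'); seeing('w10');face('w10')
E
```

```text
ee_pos: [0.4567, 0.0552, 0.0535]
ft_force: [-1.3, 0.2, -1.6]
opening: 0.0155
ee_pos: [0.4624, 0.0546, 0.0534]
ft_force: [-5.0, 0.3, 1.3]
opening: 0.016
red [218.2  72.6] [215  66   7  14  78] [108.  -45.7  18.2]
red [420.   72.4] [417  66   7  14  73] [107.9  48.7  18.2]
red [559.9 122.7] [548 115  24  16 299] [ 85.4 118.5  18.2]
edge 295 208 [49.4 -9.4 -8.7]
edge 318 208 [49.4  0.8 -8.7]
edge 341 208 [49.4 11.  -8.7]
```

Home: the tip is 53 mm past the face and the force rose at the end stop. On to the left stone.

```bash
python3 -m inch '[[0,[-15,1.4,0],[0,0,0]],[0,[-32,3,0],[0,0,0]],[0,[-50,4.7,0],[0,0,0]],[0,[-68,6.3,0],[0,0,0]],[0,[-82,7.6,0],[0,0,0]]]' | grep -E 'ee_p|opening|ft'
python3 -m inch '[[0,[0,0,20],[0,0,0]],[0,[-4,0,57],[0,0,0]],[0,[-12,40,57],[0,0,0.8]],[0,[-12,85,57],[0,0,1.7]],[0,[-12,130,57],[0,0,1.7]]]' | grep -E 'ee_p|opening|ft'
python3 -m inch '[[0,[0,17,0],[0,0,0]],[0,[0,17,0],[0,0,0]],[0,[0,17,0],[0,0,0]],[0,[0,17,0],[0,0,0]],[0,[0,17,0],[0,0,0]]]' | grep -E 'ee_p|opening|ft|rot'
python3 - <<'E'
from h import *
o=snap('wrist','w11'); seeing('w11'); face('w11'); 
im=np.load('pics/w11.npz')['pix']; h=cv2.cvtColor(im,cv2.COLOR_RGB2HSV)
r=h[80:90,270:370]; print([tuple(np.nonzero(x[:,1]<40)[0][[0,-1]]+270) for x in r if (x[:,1]<40).any()])
E
```

```text
ee_pos: [0.3814, 0.062, 0.0539]
ft_force: [0.2, -0.8, -2.7]
opening: 0.0158
ee_pos: [0.3706, 0.1937, 0.1119]
ft_force: [1.0, -0.5, -1.6]
opening: 0.0157
ee_pos: [0.3695, 0.2082, 0.1107]
tool_rot: [[0.998, -0.064, 0.001], [-0.064, -0.998, -0.0], [0.001, -0.0, -1.0]]
ft_force: [0.0, -1.1, -1.6]
opening: 0.016
red [237.2  22.3] [234  17   7  12  78] [142.6 -46.4  75.7]
red [394.3  21.7] [391  16   8  13  82] [142.8  46.2  75.7]
edge 295 42 [127.  -11.1  48.7]
edge 318 42 [127.    1.1  48.7]
edge 341 42 [127.   13.3  48.7]
[(np.int64(286), np.int64(346)), (np.int64(286), np.int64(348)), (np.int64(286), np.int64(348)), (np.int64(286), np.int64(348)), (np.int64(286), np.int64(348)), (np.int64(286), np.int64(348))]
```

Aligned: the stone's mid-line is at −0.1 mm against the blade's +0.5 mm, and the face is 127 mm ahead. Inserting.

```bash
python3 -m inch '[[0,[0,0.6,-25],[0,0,0]],[0,[0,0.6,-50],[0,0,0]],[0,[0,0.6,-57],[0,0,0]],[0,[0,0.6,-57],[0,0,0]],[0,[0,0.6,-57],[0,0,0]]]' | grep -E 'ee_p|opening|ft'
python3 -m inch '[[0,[8,-0.5,0],[0,0,0]],[0,[15,-1,0],[0,0,0]],[0,[20,-1.3,0],[0,0,0]],[0,[25,-1.6,0],[0,0,0]],[0,[29,-1.9,0],[0,0,0]]]' | grep -E 'ee_p|opening|ft'
python3 -m inch '[[0,[2,-0.1,0],[0,0,0]],[0,[4,-0.3,0],[0,0,0]],[0,[6,-0.4,0],[0,0,0]],[0,[8,-0.5,0],[0,0,0]],[0,[8,-0.5,0],[0,0,0]]]' | grep -E 'ee_p|opening|ft'
python3 -m inch '[[0,[2,-0.1,0],[0,0,0]],[0,[4,-0.3,0],[0,0,0]],[0,[6,-0.4,0],[0,0,0]],[0,[8,-0.5,0],[0,0,0]],[0,[8,-0.5,0],[0,0,0]]]' | grep -E 'ee_p|opening|ft'
python3 - <<'E'
from h import *
o=snap('wrist','w12'); seeing('w12');face('w12')
E
```

```text
ee_pos: [0.37, 0.2097, 0.0545]
ft_force: [0.9, -0.6, -2.3]
opening: 0.016
ee_pos: [0.3988, 0.2078, 0.0537]
ft_force: [1.2, 0.3, -1.0]
opening: 0.0157
ee_pos: [0.4059, 0.2073, 0.0534]
ft_force: [-0.4, -0.1, -2.6]
opening: 0.0157
ee_pos: [0.4144, 0.2067, 0.0535]
ft_force: [0.5, 0.1, -2.4]
opening: 0.0158
red [419.7  72.4] [417  65   6  15  73] [108.   48.6  18.5]
red [218.4  72.7] [216  66   6  14  76] [108.  -45.7  18.5]
edge 295 121 [86.2 -8.7 -8.5]
edge 318 121 [86.2  0.8 -8.5]
edge 341 121 [86.2 10.4 -8.5]
```

```bash
python3 -m inch '[[0,[6,-0.4,0],[0,0,0]],[0,[12,-0.8,0],[0,0,0]],[0,[18,-1.2,0],[0,0,0]],[0,[24,-1.5,0],[0,0,0]],[0,[30,-1.9,0],[0,0,0]]]' | grep -E 'ee_p|opening|ft'
python3 -m inch '[[0,[2,-0.1,0],[0,0,0]],[0,[4,-0.3,0],[0,0,0]],[0,[6,-0.4,0],[0,0,0]],[0,[8,-0.5,0],[0,0,0]],[0,[8,-0.5,0],[0,0,0]]]' | grep -E 'ee_p|opening|ft'
python3 - <<'E'
from h import *
o=snap('wrist','w13'); seeing('w13');face('w13')
E
```

```text
ee_pos: [0.4447, 0.2049, 0.0535]
ft_force: [-1.9, 1.1, -3.0]
opening: 0.0158
ee_pos: [0.4517, 0.2044, 0.0535]
ft_force: [-3.3, 0.6, -0.6]
opening: 0.0159
red [557.9  21.3] [544  13  28  18 368] [129.1 109.3  18.4]
red [419.6  72.4] [417  65   6  15  74] [108.   48.5  18.4]
red [218.   72.5] [215  66   7  14  77] [108.  -45.9  18.4]
edge 295 208 [49.4 -9.4 -8.6]
edge 318 207 [49.8  0.8 -8.6]
edge 341 207 [49.8 11.  -8.6]
```

The left stone fits as well: home, with the tip 53 mm past the face. I'll retract and go to the case.

```bash
python3 -m inch '[[0,[-15,1,0],[0,0,0]],[0,[-32,2,0],[0,0,0]],[0,[-50,3.2,0],[0,0,0]],[0,[-68,4.3,0],[0,0,0]],[0,[-85,5.4,0],[0,0,0]]]' | grep -E 'ee_p|opening|ft'
python3 -m inch '[[0,[0,0,40],[0,0,8]],[0,[0,10,85],[0,0,16]],[0,[0,30,130],[0,0,24]],[0,[5,60,155],[0,0,32]],[0,[10,90,155],[0,0,40]]]' | grep -E 'ee_p|opening|ft'
python3 -m inch '[[0,[10,10,0],[0,0,6]],[0,[16,20,0],[0,0,12.4]],[0,[16,20,0],[0,0,12.4]],[0,[16,20,0],[0,0,12.4]],[0,[16,20,0],[0,0,12.4]]]' | grep -E 'ee_p|opening|ft|rot'
python3 - <<'E'
from h import *
o=snap('wrist','w14');print(o['q'])
E
```

```text
ee_pos: [0.3675, 0.2099, 0.054]
ft_force: [-0.9, -0.3, -1.2]
opening: 0.0158
ee_pos: [0.381, 0.3022, 0.2145]
ft_force: [0.5, 0.3, -1.9]
opening: 0.0161
ee_pos: [0.3931, 0.3193, 0.2086]
tool_rot: [[0.66, 0.751, 0.0], [0.751, -0.66, -0.0], [0.0, 0.0, -1.0]]
ft_force: [-0.6, 0.5, -2.6]
opening: 0.0157
[ 2.54043471e+01 -9.42869550e-01  1.02754117e+02 -1.54187334e-02
  7.81731115e+01  6.66922568e+01]
```

View pics/w14.png

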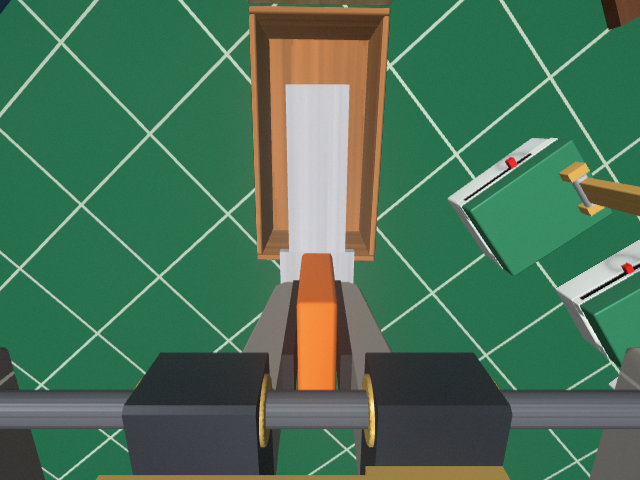

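The case lies right under the blade; its rim corners are at (258,259), (373,260), (249,10) and (388,11).

```bash
python3 - <<'E'
from h import *
P=[onz('w14',u,.085) for u in [(258,259),(373,260),(249,10),(388,11)]]
for p in P: print(p.round(4),tool('w14',p))
E
```

```text
[0.3404 0.334  0.085 ] [-23.7 -49.3 123.6]
[0.413  0.2689 0.085 ] [-24.8  48.2 123.6]
[0.4645 0.4713 0.085 ] [161.3 -46.6 123.6]
[0.5371 0.4066 0.085 ] [160.6  50.5 123.6]
```

```bash
python3 -m inch '[[0,[10,11,0],[0,0,0]],[0,[18.5,21,-20],[0,0,0]],[0,[18.5,21,-65],[0,0,0]],[0,[18.5,21,-110],[0,0,0]],[0,[18.5,21,-150],[0,0,0]]]' | grep -E 'ee_p|opening|ft'
python3 -m inch '[[0,[0,0,-10],[0,0,0]],[0,[0,0,-18],[0,0,0]],[0,[0,0,-24],[0,0,0]],[0,[0,0,-29],[0,0,0]],[0,[0,0,-31],[0,0,0]]]' | grep -E 'ee_p|opening|ft'
python3 -m inch '[[0,[0,0,0],[0,0,0]],[0.1,[0,0,0],[0,0,0]],[0.33,[0,0,0],[0,0,0]],[0.33,[0,0,0],[0,0,0]],[0.33,[0,0,0],[0,0,0]]]' | grep -E 'ee_p|opening|ft'
python3 -m inch '[[0.33,[0,0,0],[0,0,0]],[0.33,[0,0,20],[0,0,0]],[0.33,[0,0,65],[0,0,0]],[0.33,[0,0,110],[0,0,0]],[0.33,[0,0,155],[0,0,0]]]' | grep -E 'ee_p|opening|ft'
python3 -m inch '[[0.33,[-10,-11,20],[0,0,0]],[0.33,[-20,-22,40],[0,0,0]],[0.33,[-30,-33,80],[0,0,0]],[0.33,[-30,-33,80],[0,0,0]],[0.33,[-30,-33,80],[0,0,0]]]' | grep -E 'ee_p|opening|ft'
python3 - <<'E'
from h import *
o=snap('wrist','w15');snap('top','top2')
im=np.load('pics/top2.npz')['pix']; c=cv2.resize(im[150:350,60:460],None,fx=2,fy=2,interpolation=cv2.INTER_CUBIC)
w=cv2.resize(np.load('pics/w15.npz')['pix'],(267,200)); c[:200,-267:]=w
cv2.imwrite('pics/crop2.png',c[:,:,::-1])
E
```

```text
ee_pos: [0.4112, 0.3402, 0.0569]
ft_force: [0.1, -0.2, -2.3]
opening: 0.0159
ee_pos: [0.4126, 0.3412, 0.0286]
ft_force: [0.4, -0.4, -1.9]
opening: 0.016
ee_pos: [0.412, 0.341, 0.028]
ft_force: [0.1, -0.3, -0.1]
opening: 0.0302
ee_pos: [0.4113, 0.3406, 0.1842]
ft_force: [0.9, 0.1, -0.3]
opening: 0.0305
ee_pos: [0.3821, 0.308, 0.2636]
ft_force: [0.2, 0.4, -1.1]
opening: 0.0303
```

View pics/crop2.png

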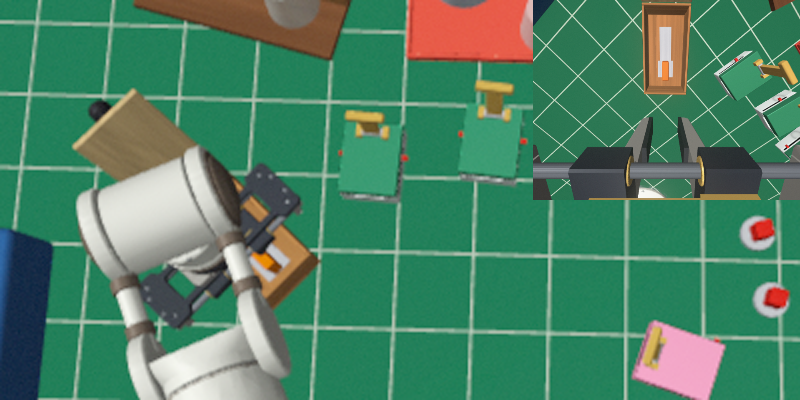

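The feeler stands upright inside the case. I'll check how far the followers travelled with tab centroids from the top camera.

```bash
python3 - <<'E'
from h import *
for fn in('top0','top2'):
    im=np.load(f'pics/{fn}.npz')['pix']; h=cv2.cvtColor(im,cv2.COLOR_RGB2HSV).astype(int)
    s=(((h[...,0]<10)|(h[...,0]>170))&(h[...,1]>110)&(h[...,2]>90)).astype(np.uint8); s[:195]=0;s[265:]=0;s[:,:225]=0;s[:,385:]=0
    n,l,st,c=cv2.connectedComponentsWithStats(s)
    for i in range(1,n):
        w=(h[...,1]*(l==i)); ys,xs=np.nonzero(l==i); ww=h[ys,xs,1]; u=(np.average(xs,weights=ww),np.average(ys,weights=ww)); print(fn,np.round(u,1),st[i,4],onz(fn,u,.035).round(4))
E
```

```text
top0 [374.3 239. ] 4 [ 0.5343 -0.1629  0.035 ]
top0 [282.7 240.3] 3 [0.524  0.0927 0.035 ]
top0 [342.1 241.8] 7 [ 0.524  -0.0731  0.035 ]
top0 [228.  242.5] 2 [0.514  0.2447 0.035 ]
top0 [314.5 243.5] 4 [0.5171 0.0037 0.035 ]
top0 [259.9 245.2] 8 [0.5087 0.1556 0.035 ]
top2 [289.6 216.5] 4 [0.5926 0.0759 0.035 ]
top2 [321.1 220.2] 8 [ 0.5844 -0.0132  0.035 ]
top2 [229.6 226. ] 2 [0.5611 0.2429 0.035 ]
top2 [261.9 228.4] 9 [0.5565 0.1521 0.035 ]
top2 [373.7 235. ] 4 [ 0.5455 -0.1614  0.035 ]
top2 [341.9 237.5] 6 [ 0.5361 -0.0725  0.035 ]
```

L's tab moved 48 mm, R's 11 mm and M's 67 mm sideways and along. M's stone itself was therefore knocked about 2 cm after being gauged, which does no harm. Now I'll shut the lid, going round its free side and pushing from behind near the top.

```bash
python3 -m inch '[[0,[-8,40,-8],[0,0,0]],[0,[-16,80,-16],[0,0,0]],[0,[-22,122,-24],[0,0,0]],[0,[-22,122,-24],[0,0,0]],[0,[-22,122,-24],[0,0,0]]]' | grep -E 'ee_p|opening|ft'
python3 -m inch '[[0,[30,34,0],[0,0,0]],[0,[60,68,0],[0,0,0]],[0,[90,102,0],[0,0,0]],[0,[115,131,0],[0,0,0]],[0,[132,150,0],[0,0,0]]]' | grep -E 'ee_p|opening|ft'
python3 -m inch '[[0,[0,0,0],[0,0,0]],[0,[25,-22,-5],[0,0,0]],[0,[49,-43,-5],[0,0,0]],[0,[49,-43,-5],[0,0,0]],[0,[49,-43,-5],[0,0,0]]]' | grep -E 'ee_p|opening|ft|rot'
python3 - <<'E'
from h import *
snap('top','top3'); snap('side','side1'); o=snap('wrist','w16'); print(o['q'])
a=np.load('pics/side1.npz')['pix'][80:280,180:480]; b=np.load('pics/w16.npz')['pix']
c=np.hstack([cv2.resize(a,(525,350)),cv2.resize(b,(267,350))[:, :]]);cv2.imwrite('pics/crop3.png',c[:,:,::-1])
E
```

```text
ee_pos: [0.3587, 0.4297, 0.2363]
ft_force: [-1.3, 0.1, -0.2]
opening: 0.0004
ee_pos: [0.4938, 0.5796, 0.2375]
ft_force: [-0.2, 1.0, 1.4]
opening: 0.0005
ee_pos: [0.5409, 0.5352, 0.234]
tool_rot: [[0.66, 0.751, -0.001], [0.751, -0.66, -0.0], [-0.0, -0.0, -1.0]]
ft_force: [0.1, 0.5, -0.4]
opening: 0.0006
[3.57578360e+01 3.71172886e+01 5.30617692e+01 2.12259173e-02
 8.98212508e+01 7.69076229e+01]
```

View pics/crop3.png

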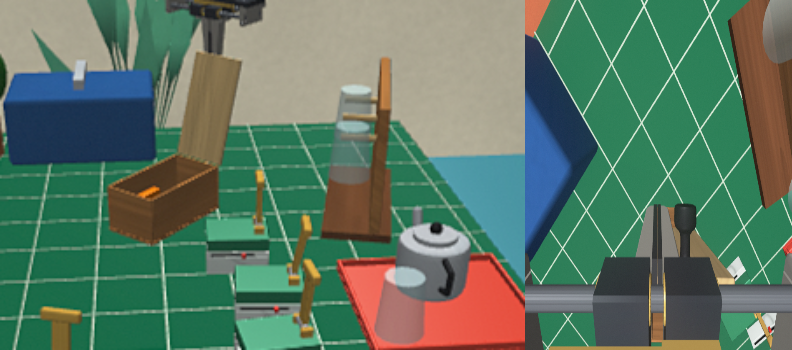

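The shut fingers are behind the lid, just left of its knob at (685,215) in the crop. Now I'll push towards the case.

```bash
python3 -m inch '[[0,[-13,-15,0],[0,0,0]],[0,[-26,-30,0],[0,0,0]],[0,[-39,-45,0],[0,0,0]],[0,[-52,-60,0],[0,0,0]],[0,[-65,-75,0],[0,0,0]]]' | grep -E 'ee_p|opening|ft'
python3 -m inch '[[0,[-13,-15,0],[0,0,0]],[0,[-26,-30,0],[0,0,0]],[0,[-39,-45,0],[0,0,0]],[0,[-50,-58,0],[0,0,0]],[0,[-50,-58,0],[0,0,0]]]' | grep -E 'ee_p|opening|ft'
python3 -m inch '[[0,[0,0,20],[0,0,0]],[0,[0,0,40],[0,0,0]],[0,[0,0,40],[0,0,0]],[0,[0,0,40],[0,0,0]],[0,[0,0,40],[0,0,0]]]' | grep -E 'ee_p|opening|ft'
python3 - <<'E'
from h import *
snap('side','side2'); o=snap('wrist','w17')
a=np.load('pics/side2.npz')['pix'][80:280,180:480]; b=np.load('pics/w17.npz')['pix']
c=np.hstack([cv2.resize(a,(390,350)),cv2.resize(b,(400,350))[:, :]]);cv2.imwrite('pics/crop4.png',c[:,:,::-1])
E
```

```text
ee_pos: [0.4741, 0.4619, 0.234]
ft_force: [0.2, 0.6, 0.7]
opening: 0.0003
ee_pos: [0.424, 0.4035, 0.2341]
ft_force: [0.1, 0.4, 0.4]
opening: 0.0003
ee_pos: [0.4251, 0.4038, 0.2721]
ft_force: [-0.3, -0.4, -1.1]
opening: 0.0006
```

View pics/crop4.png

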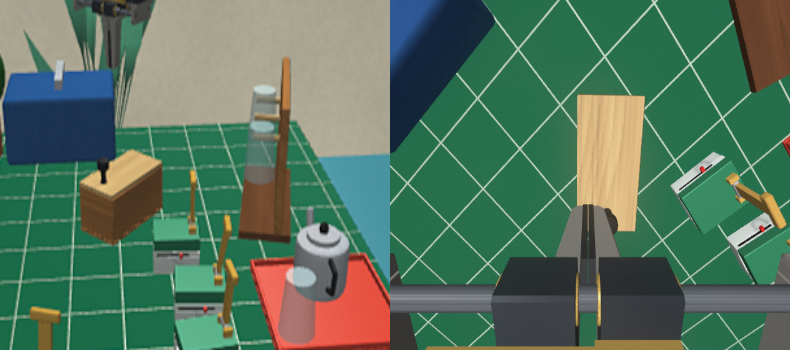

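The lid lies shut. Next are the clamps: I'll look down on the left and middle stones from above.

```bash
python3 -m inch '[[0,[15,-45,0],[0,0,-8]],[0,[30,-90,0],[0,0,-16]],[0,[45,-135,0],[0,0,-24]],[0,[60,-180,0],[0,0,-32]],[0,[70,-225,0],[0,0,-40]]]' | grep -E 'ee_p|opening|ft'
python3 -m inch '[[0,[5,-40,0],[0,0,-8]],[0,[5,-59,0],[0,0,-12.3]],[0,[5,-59,0],[0,0,-12.3]],[0,[5,-59,0],[0,0,-12.3]],[0,[5,-59,0],[0,0,-12.3]]]' | grep -E 'ee_p|opening|ft|rot'
python3 - <<'E'
from h import *
snap('wrist','w18')
E
```

```text
ee_pos: [0.4958, 0.1769, 0.2728]
ft_force: [0.9, 0.4, 0.5]
opening: 0.0
ee_pos: [0.5004, 0.1208, 0.2732]
tool_rot: [[0.998, -0.058, -0.001], [-0.058, -0.998, 0.0], [-0.001, -0.0, -1.0]]
ft_force: [0.8, 0.7, 0.4]
opening: 0.0002
```

View pics/w18.png

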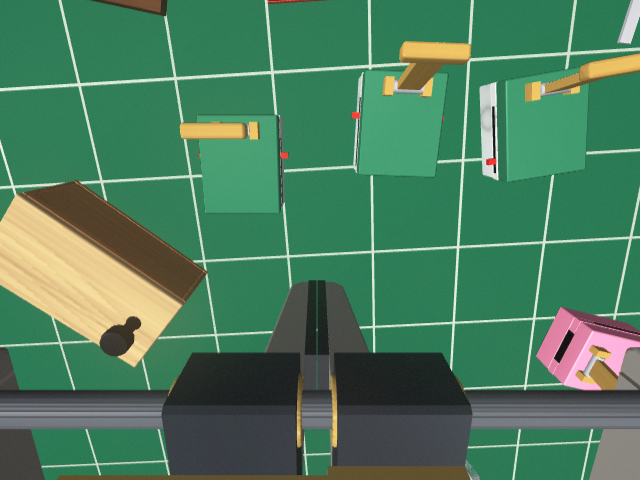

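L's clamp head is at (213,131) with its stone top spanning (197–279, 115–212). M's head is at (435,52) with its top at (358–448, 70–177), and R's top is at (505–588, 70–180).

```bash
python3 - <<'E'
from h import *
im=np.load('pics/w18.npz')['pix']; h=cv2.cvtColor(im,cv2.COLOR_RGB2HSV).astype(int)
g=((abs(h[...,0]-77)<7)&(h[...,1]<185)&(h[...,2]>120)).astype(np.uint8); g=cv2.morphologyEx(g,cv2.MORPH_OPEN,np.ones((7,7)))
n,l,s,c=cv2.connectedComponentsWithStats(g)
for i in range(1,n):
    if 2000<s[i,4]<12000:
        ys,xs=np.nonzero(l==i); P=np.array([onz('w18',(x,y),.062)[:2]*1000 for x,y in zip(xs[::3],ys[::3])],np.float32); r=cv2.minAreaRect(P); print(c[i].round(),np.round(r[0],1),np.round(r[1],1),round(r[2],1))
for n_,u in [('L',(213,131)),('M',(435,52))]: print(n_,'head',[onz('w18',u,z).round(3) for z in(.14,.152)])
for u in [(181,131),(245,131),(401,52),(470,52)]: print(onz('w18',u,.15).round(3))
for n_,u in [('Lh',(228,122)),('Mh',(408,87))]: print(n_,onz('w18',u,.07).round(3))
E
```

```text
[33. 45.] [672.2 377.4] [73.8 72.7] 86.6
[117.  43.] [671.3 293.7] [89.8 68.4] 89.5
[218.  36.] [668.3 201.1] [90.  63.3] 89.0
[319.  34.] [664.2 108.7] [90.3 54.3] 90.0
[415.  25.] [662.9  15.6] [90.  52.4] 89.1
[519.  27.] [660.  -76.6] [90.  47.1] 89.0
[318. 117.] [589.2 111.7] [84.2 89.7] 89.9
[225.  96.] [614.9 201.4] [38.9 90.3] 0.3
[136. 129.] [589.5 294. ] [90.  89.7] 89.9
[ 46. 136.] [589.6 386.5] [89.4 89.7] 89.8
[239. 194.] [525.  201.3] [ 90.9 146.4] 89.7
[501. 208.] [496.1 -76.6] [90.1 89.5] 89.6
[161. 210.] [496.9 293.9] [89.6 89. ] 90.0
[581. 276.] [ 403.6 -169.4] [89.8 89.1] 89.7
[497. 282.] [403.9 -76.6] [89.2 90.4] 0.1
[414. 286.] [404.1  16.3] [90.2 89.1] 89.8
[341. 278.] [404.4 109. ] [87.9 90.2] 0.2
[248. 293.] [404. 202.] [89.8 89.8] 89.2
[ 23. 321.] [387.4 463.3] [63.  73.9] 72.4
[492. 351.] [311.  -76.4] [88.3 90. ] 0.1
[173. 358.] [331.7 302.2] [ 53.9 108.5] 36.7
[101. 369.] [322.5 387.1] [91.4 63.7] 86.6
[ 40. 367.] [325.9 466.8] [65. 61.] 86.6
L head [array([0.585, 0.197, 0.14 ]), array([0.585, 0.194, 0.152])]
M head [array([0.632, 0.025, 0.14 ]), array([0.63 , 0.028, 0.152])]
[0.587 0.219 0.15 ]
[0.584 0.17  0.15 ]
[0.631 0.052 0.15 ]
[0.629 0.002 0.15 ]
Lh [0.593 0.201 0.07 ]
Mh [0.614 0.028 0.07 ]
```

L's clamp stands upright with its head at (0.585, 0.195). I'll come down behind it and sweep it forward and down in an arc.

```bash
python3 -m inch '[[0,[40,20,0],[0,0,0]],[0,[80,40,0],[0,0,0]],[0,[115,60,0],[0,0,0]],[0,[132,75,0],[0,0,0]],[0,[132,75,0],[0,0,0]]]' | grep -E 'ee_p|ft'
python3 -m inch '[[0,[0,0,-35],[0,0,0]],[0,[0,0,-75],[0,0,0]],[0,[0,0,-115],[0,0,0]],[0,[0,0,-145],[0,0,0]],[0,[0,0,-153],[0,0,0]]]' | grep -E 'ee_p|ft'
python3 -m inch '[[0,[-12,1,0],[0,0,0]],[0,[-24,1.5,0],[0,0,0]],[0,[-34,2,1],[0,0,0]],[0,[-44,2.5,2],[0,0,0]],[0,[-54,3,1],[0,0,0]]]' | grep -E 'ee_p|ft'
python3 -m inch '[[0,[-10,0.5,-1],[0,0,0]],[0,[-20,1,-3],[0,0,0]],[0,[-28,1.5,-6],[0,0,0]],[0,[-35,2,-14],[0,0,0]],[0,[-40,2.5,-21],[0,0,0]]]' | grep -E 'ee_p|ft'
python3 -m inch '[[0,[-2,0,-8],[0,0,0]],[0,[-5,0,-15],[0,0,0]],[0,[-8,0,-22],[0,0,0]],[0,[-10,0,-27],[0,0,0]],[0,[-10,0,-29],[0,0,0]]]' | grep -E 'ee_p|ft'
python3 -m inch '[[0,[0,0,-1],[0,0,0]],[0,[0,0,-1],[0,0,0]],[0,[0,0,-1],[0,0,0]],[0,[0,0,-1],[0,0,0]],[0,[0,0,-1],[0,0,0]]]' | grep -E 'ee_p|ft'
```

```text
ee_pos: [0.6334, 0.1975, 0.2721]
ft_force: [-0.5, -0.3, -0.4]
ee_pos: [0.6288, 0.1947, 0.1161]
ft_force: [-1.7, -0.3, 0.6]
ee_pos: [0.5793, 0.1979, 0.1232]
ft_force: [3.5, 0.1, -0.1]
ee_pos: [0.5378, 0.2002, 0.0999]
ft_force: [1.6, -0.8, 1.0]
ee_pos: [0.5292, 0.2003, 0.0739]
ft_force: [-9.7, -1.7, 26.5]
ee_pos: [0.5292, 0.2003, 0.074]
ft_force: [-9.6, -2.9, 23.4]
```

The downward force was 25 N with the tip stopped on the bar's top at 74 mm, so L's clamp is fully down. Next is M's clamp, with its head at (0.631, 0.027).

```bash
python3 -m inch '[[0,[0,0,30],[0,0,0]],[0,[0,0,75],[0,0,0]],[0,[0,0,120],[0,0,0]],[0,[0,0,165],[0,0,0]],[0,[0,0,201],[0,0,0]]]' | grep -E 'ee_p|ft'
python3 -m inch '[[0,[30,-38,0],[0,0,0]],[0,[60,-75,0],[0,0,0]],[0,[90,-112,0],[0,0,-2]],[0,[120,-148,0],[0,0,-3.7]],[0,[144,-178,0],[0,0,-3.7]]]' | grep -E 'ee_p|ft'
python3 -m inch '[[0,[0,0,0],[0,0,0]],[0,[0,0,-35],[0,0,0]],[0,[0,0,-75],[0,0,0]],[0,[0,0,-115],[0,0,0]],[0,[0,0,-155],[0,0,0]]]' | grep -E 'ee_p|ft'
python3 -m inch '[[0,[0,0,0],[0,0,0]],[0,[-13,1.6,0],[0,0,0]],[0,[-26,3.1,0],[0,0,0]],[0,[-39,4.7,0],[0,0,0]],[0,[-49,5.9,1],[0,0,0]]]' | grep -E 'ee_p|ft'
python3 -m inch '[[0,[-10,1.2,1],[0,0,0]],[0,[-20,2.4,1],[0,0,0]],[0,[-30,3.6,0],[0,0,0]],[0,[-39,4.7,-2],[0,0,0]],[0,[-48,5.8,-5],[0,0,0]]]' | grep -E 'ee_p|ft'
python3 -m inch '[[0,[-7,0.8,-7],[0,0,0]],[0,[-12,1.5,-15],[0,0,0]],[0,[-15,1.8,-23],[0,0,0]],[0,[-18,2.2,-31],[0,0,0]],[0,[-21,2.5,-38],[0,0,0]]]' | grep -E 'ee_p|ft'
```

```text
ee_pos: [0.5286, 0.2003, 0.2738]
ft_force: [0.4, 0.2, 0.2]
ee_pos: [0.6734, 0.0201, 0.2703]
ft_force: [0.5, 0.3, 0.3]
ee_pos: [0.6716, 0.0233, 0.1145]
ft_force: [-0.1, -0.0, -0.7]
ee_pos: [0.6247, 0.0284, 0.1206]
ft_force: [2.0, -1.2, -1.2]
ee_pos: [0.5761, 0.0341, 0.114]
ft_force: [1.8, 0.1, 1.1]
ee_pos: [0.5543, 0.0366, 0.0737]
ft_force: [2.6, 0.6, 30.5]
```

M's clamp is down too, with 30 N on the end stop. Now the marker at (0.372, −0.360), which is clear of the bowl.

```bash
python3 -m inch '[[0,[0,0,30],[0,0,0]],[0,[0,0,75],[0,0,0]],[0,[0,0,120],[0,0,0]],[0,[0,0,165],[0,0,0]],[0.5,[-15,-30,190],[0,0,0]]]' | grep -E 'ee_p|ft'
python3 -m inch '[[0.8,[-20,-43,0],[0,0,0]],[0.8,[-40,-86,0],[0,0,0]],[0.8,[-60,-129,0],[0,0,0]],[0.8,[-80,-172,0],[0,0,0]],[0.8,[-100,-215,0],[0,0,0]]]' | grep -E 'ee_p|ft'
python3 -m inch '[[0.8,[-20,-43,-10],[0,0,0]],[0.8,[-40,-86,-30],[0,0,0]],[0.8,[-60,-129,-60],[0,0,0]],[0.8,[-68,-152,-64],[0,0,0]],[0.8,[-68,-152,-64],[0,0,0]]]' | grep -E 'ee_p|ft'
python3 -m inch '[[0.8,[0,0,0],[0,0,0]],[0.8,[0,0,0],[0,0,0]],[0.8,[0,0,0],[0,0,0]],[0.8,[0,0,0],[0,0,0]],[0.8,[0,0,0],[0,0,0]]]' | grep -E 'ee_p|ft|open'
python3 - <<'E'
from h import *
o=snap('wrist','w19'); snap('top','top4'); snap('side','side4')
im=np.load('pics/w19.npz')['pix']; h=cv2.cvtColor(im,cv2.COLOR_RGB2HSV).astype(int)
m=(((h[...,0]<8)|(h[...,0]>172))&(h[...,1]>170)&(h[...,2]>100)).astype(np.uint8)
n,l,s,c=cv2.connectedComponentsWithStats(m)
for i in range(1,n):
    if s[i,4]>150: ys,xs=np.nonzero(l==i); print(c[i].round(1),s[i],cv2.minAreaRect(np.c_[xs,ys].astype(np.float32)))
print(onz('w19',(316,225),.06),o['opening'])
T=cv2.resize(np.load('pics/top4.npz')['pix'][190:270,220:400],(540,240)); S=cv2.resize(np.load('pics/side4.npz')['pix'][180:320,260:400],(240,240)); 
W=cv2.resize(im,(480,360)); c=np.zeros((600,780,3),np.uint8); c[:240,:540]=T;c[:240,540:]=S;c[240:,:480]=W;cv2.imwrite('pics/crop5.png',c[:,:,::-1])
E
```

```text
ee_pos: [0.5409, 0.0081, 0.2679]
ft_force: [0.2, -1.0, -0.4]
ee_pos: [0.438, -0.2095, 0.2635]
ft_force: [0.6, -0.0, 0.5]
ee_pos: [0.3689, -0.3618, 0.1974]
ft_force: [-0.8, -0.0, 0.1]
ee_pos: [0.3721, -0.3601, 0.2009]
ft_force: [-0.3, 0.5, 0.3]
opening: 0.0738
[284.5 116. ] [268  98  34  36 823] ((284.680419921875, 115.96908569335938), (29.723464965820312, 28.574731826782227), 68.96248626708984)
[320.  223.6] [306 203  30  36 676] ((320.7837829589844, 220.79730224609375), (26.797033309936523, 31.893402099609375), 9.462322235107422)
[ 0.37392331 -0.3600828   0.06      ] 0.07381003962480943
```

View pics/crop5.png

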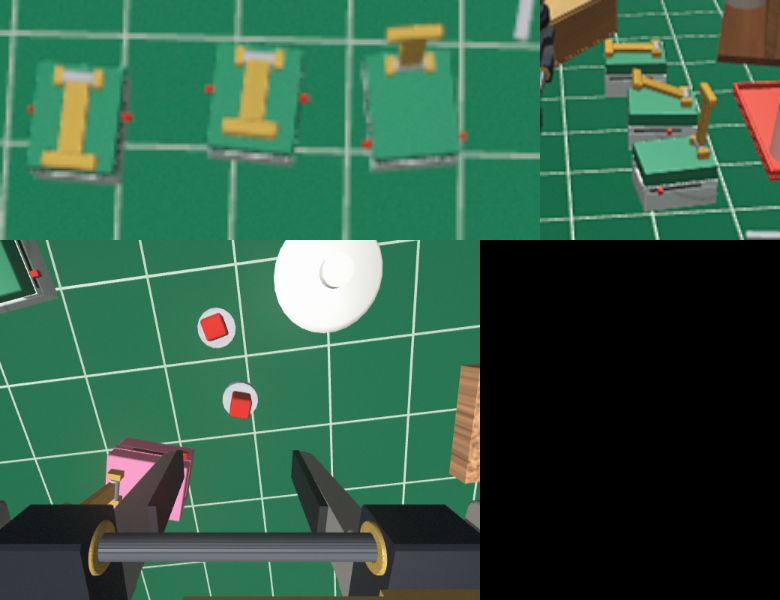

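The top and side views show L's clamp down, but M's bar stands about 20° high, so I'll press it again later. The marker's grip is at wrist pixel (320,223), right under the tool and turned about 9.5°. I'll take the marker now.

```bash
python3 -m inch '[[0.8,[0,-2,-40],[0,0,-5]],[0.8,[0,-2,-85],[0,0,-9.5]],[0.8,[0,-2,-125],[0,0,-9.5]],[0.8,[0,-2,-155],[0,0,-9.5]],[0.8,[0,-2,-174],[0,0,-9.5]]]' | grep -E 'ee_p|ft'
python3 -m inch '[[0.8,[0,0,0],[0,0,0]],[0,[0,0,0],[0,0,0]],[0,[0,0,0],[0,0,0]],[0,[0,0,0],[0,0,0]],[0,[0,0,0],[0,0,0]]]' | grep -E 'ee_p|ft'
python3 -m inch '[[0,[0,0,0],[0,0,0]],[0,[0,0,0],[0,0,0]],[0,[0,0,0],[0,0,0]],[0,[0,0,0],[0,0,0]],[0,[0,0,0],[0,0,0]]]' | grep -E 'ee_p|ft|open|finger'
python3 -m inch '[[0,[0,0,30],[0,0,0]],[0,[0,0,75],[0,0,0]],[0,[0,0,120],[0,0,0]],[0,[0,0,160],[0,0,0]],[0,[0,0,170],[0,0,0]]]' | grep -E 'ee_p|ft|open|finger'
python3 - <<'E'
from h import *
im=np.load('pics/top4.npz')['pix']; h=cv2.cvtColor(im,cv2.COLOR_RGB2HSV).astype(int)
H,S,V=h[...,0],h[...,1],h[...,2]; st=((abs(H-78)<6)&(S<176)&(V>145))
for n,(x0,y0,x1,y1) in {'R':(338,200,384,250),'M':(284,195,324,250)}.items():
    m=np.zeros(H.shape,np.uint8); m[y0:y1,x0:x1]=st[y0:y1,x0:x1]; m=cv2.morphologyEx(m,cv2.MORPH_OPEN,np.ones((3,3)))
    ys,xs=np.nonzero(m); P=np.array([onz('top4',(x,y),.062)[:2]*1000 for x,y in zip(xs,ys)],np.float32); print(n,cv2.minAreaRect(P))
for n,c in {'Mhinge':(258,57),'Mhead':(250,128),'Rhinge':(411,62),'Rhead':(415,35)}.items():
    u=(220+c[0]/3,190+c[1]/3); print(n,[onz('top4',u,z).round(3) for z in(.07,.1,.15)])
E
```

```text
ee_pos: [0.3706, -0.3609, 0.0238]
ft_force: [-0.0, 0.3, 0.3]
ee_pos: [0.3722, -0.3633, 0.0277]
ft_force: [0.0, -0.0, -0.3]
ee_pos: [0.3717, -0.3627, 0.0268]
ft_force: [0.0, 0.8, 1.7]
opening: 0.0239
finger_force: 30.0
ee_pos: [0.3732, -0.3647, 0.2015]
ft_force: [0.1, -0.8, -1.2]
opening: 0.0235
finger_force: 30.0
R ((565.25, -117.51715087890625), (107.20304870605469, 89.9668960571289), 10.629267692565918)
M ((579.0538330078125, 28.837841033935547), (84.60242462158203, 108.96790313720703), 85.41669464111328)
Mhinge [array([0.607, 0.029, 0.07 ]), array([0.599, 0.028, 0.1  ]), array([0.587, 0.027, 0.15 ])]
Mhead [array([0.54 , 0.035, 0.07 ]), array([0.534, 0.034, 0.1  ]), array([0.523, 0.032, 0.15 ])]
Rhinge [array([ 0.606, -0.111,  0.07 ]), array([ 0.598, -0.109,  0.1  ]), array([ 0.586, -0.106,  0.15 ])]
Rhead [array([ 0.631, -0.115,  0.07 ]), array([ 0.623, -0.113,  0.1  ]), array([ 0.61 , -0.109,  0.15 ])]
```

```bash
python3 -m inch '[[0,[28,40,0],[0,0,3]],[0,[56,80,0],[0,0,6]],[0,[84,120,0],[0,0,9]],[0,[112,158,0],[0,0,12]],[0,[140,197,0],[0,0,15]]]' | grep -E 'ee_p|ft|open'
python3 -m inch '[[0,[25,35,0],[0,0,4]],[0,[38,52,0],[0,0,7]],[0,[38,52,0],[0,0,7]],[0,[38,52,-40],[0,0,7]],[0,[38,52,-70],[0,0,7]]]' | grep -E 'ee_p|ft|open|rot'
python3 -m inch '[[0,[0,0,0],[0,0,0]],[0,[0,0,0],[0,0,0]],[0,[0,0,0],[0,0,0]],[0,[0,0,0],[0,0,0]],[0,[0,0,0],[0,0,0]]]' | grep -E 'ee_p|ft|open'
python3 - <<'E'
from h import *
snap('wrist','w20'); snap('side','side5')
a=np.load('pics/side5.npz')['pix'][170:330,270:430]; b=np.load('pics/w20.npz')['pix']
c=np.hstack([cv2.resize(a,(375,375)),cv2.resize(b,(420,375))]);cv2.imwrite('pics/crop6.png',c[:,:,::-1])
E
```

```text
ee_pos: [0.5116, -0.1633, 0.1944]
ft_force: [0.0, -0.4, -1.3]
opening: 0.024
ee_pos: [0.5484, -0.1138, 0.124]
tool_rot: [[0.996, 0.092, -0.002], [0.092, -0.996, 0.0], [-0.002, -0.0, -1.0]]
ft_force: [-0.6, 0.9, -1.9]
opening: 0.0238
ee_pos: [0.5505, -0.114, 0.1281]
ft_force: [0.2, 0.0, -1.1]
opening: 0.0234
```

View pics/crop6.png

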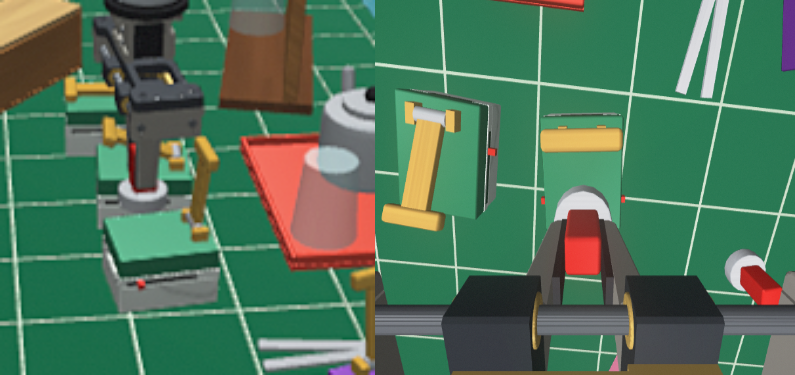

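The marker hangs upright above R's top, centred and clear of the raised clamp. I'll lower and release it.

```bash
python3 -m inch '[[0,[0,0,-15],[0,0,0]],[0,[0,0,-28],[0,0,0]],[0,[0,0,-35],[0,0,0]],[0,[0,0,-37],[0,0,0]],[0,[0,0,-38],[0,0,0]]]' | grep -E 'ee_p|ft|open'
python3 -m inch '[[0,[0,0,0],[0,0,0]],[0,[0,0,-0.5],[0,0,0]],[0,[0,0,-0.5],[0,0,0]],[0,[0,0,-0.5],[0,0,0]],[0,[0,0,-0.5],[0,0,0]]]' | grep -E 'ee_p|ft|open'
```

```text
ee_pos: [0.5487, -0.113, 0.0886]
ft_force: [-7.8, 1.9, 12.8]
opening: 0.0238
ee_pos: [0.5492, -0.1132, 0.0886]
ft_force: [-4.8, 1.9, 7.5]
opening: 0.0238
```

```bash
python3 -m inch '[[0,[0,0,0.5],[0,0,0]],[0.3,[0,0,0.5],[0,0,0]],[0.5,[0,0,0.5],[0,0,0]],[0.5,[0,0,0.5],[0,0,0]],[0.5,[0,0,0.5],[0,0,0]]]' | grep -E 'ee_p|ft|open'
python3 -m inch '[[0.5,[0,0,0],[0,0,0]],[0.5,[0,0,20],[0,0,0]],[0.5,[0,0,60],[0,0,0]],[0.5,[0,0,105],[0,0,0]],[0.5,[0,0,150],[0,0,0]]]' | grep -E 'ee_p|ft|open'
python3 -m inch '[[0,[-3,36,0],[0,0,-3]],[0,[-6,74,0],[0,0,-6]],[0,[-9,112,0],[0,0,-9]],[0,[-12,147,0],[0,0,-11]],[0,[-12,147,0],[0,0,-11]]]' | grep -E 'ee_p|ft|open'
python3 -m inch '[[0,[0,0,0],[0,0,0]],[0,[0,0,0],[0,0,0]],[0,[0,0,-40],[0,0,0]],[0,[0,0,-85],[0,0,0]],[0,[0,0,-110],[0,0,0]]]' | grep -E 'ee_p|ft|open'
python3 - <<'E'
from h import *
snap('wrist','w21'); snap('side','side6')
a=np.load('pics/side6.npz')['pix'][170:330,270:430]; b=np.load('pics/w21.npz')['pix']
c=np.hstack([cv2.resize(a,(375,375)),cv2.resize(b,(420,375))]);cv2.imwrite('pics/crop7.png',c[:,:,::-1])
E
```

```text
ee_pos: [0.5497, -0.1135, 0.0884]
ft_force: [0.5, 0.9, 0.3]
opening: 0.0457
ee_pos: [0.5492, -0.1133, 0.24]
ft_force: [-1.0, -0.8, -0.8]
opening: 0.0457
ee_pos: [0.5371, 0.037, 0.2387]
ft_force: [-1.5, -0.2, -0.0]
opening: 0.0081
ee_pos: [0.5358, 0.0323, 0.125]
ft_force: [-0.5, -0.8, -0.2]
opening: -0.0
```

View pics/crop7.png

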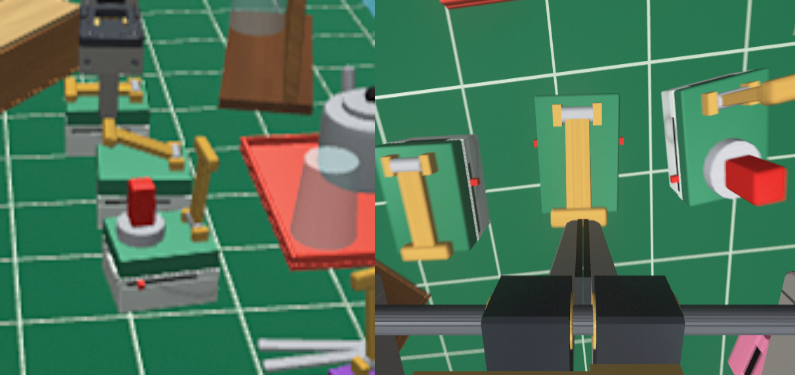

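The marker stands on R. M's bar is raised and its head is just under the fingertips, so I'll shift 14 mm towards the hinge and press slowly.

```bash
python3 -m inch '[[0,[14,0,0],[0,0,0]],[0,[14,0,-8],[0,0,0]],[0,[14,0,-16],[0,0,0]],[0,[14,0,-24],[0,0,0]],[0,[14,0,-32],[0,0,0]]]' | grep -E 'ee_p|ft'
python3 -m inch '[[0,[0,0,-5],[0,0,0]],[0,[0,0,-10],[0,0,0]],[0,[0,0,-14],[0,0,0]],[0,[0,0,-17],[0,0,0]],[0,[0,0,-19],[0,0,0]]]' | grep -E 'ee_p|ft'
python3 -m inch '[[0,[0,0,-1],[0,0,0]],[0,[0,0,-2],[0,0,0]],[0,[0,0,-2],[0,0,0]],[0,[0,0,-2],[0,0,0]],[0,[0,0,-2],[0,0,0]]]' | grep -E 'ee_p|ft'
python3 - <<'E'
from h import *
snap('side','side7')
E
python3 -m inch '[[0,[0,0,10],[0,0,0]],[0,[0,0,30],[0,0,0]],[0,[0,0,75],[0,0,0]],[0,[0,0,120],[0,0,0]],[0,[-40,0,160],[0,0,0]]]' | grep -E 'ee_p|ft'
python3 -m inch '[[0,[-45,0,0],[0,0,0]],[0,[-90,0,20],[0,0,0]],[0,[-130,0,40],[0,0,0]],[0,[-130,0,40],[0,0,0]],[0,[-130,0,40],[0,0,0]]]' | grep -E 'ee_p|ft'
python3 - <<'E'
from h import *
snap('side','side8'); snap('top','top5')
a=np.load('pics/side7.npz')['pix'][170:330,270:400]; b=np.load('pics/side8.npz')['pix'][130:330,230:400];t=np.load('pics/top5.npz')['pix'][185:315,120:390]
c=np.hstack([cv2.resize(a,(300,330)),cv2.resize(b,(400,330))]); c=np.vstack([c,cv2.resize(t,(700,270))]);cv2.imwrite('pics/crop8.png',c[:,:,::-1])
E
```

```text
ee_pos: [0.5513, 0.0334, 0.0962]
ft_force: [-1.2, 0.3, 2.1]
ee_pos: [0.5515, 0.0336, 0.0773]
ft_force: [-1.2, -0.0, 1.3]
ee_pos: [0.5518, 0.0334, 0.0756]
ft_force: [-0.1, -0.6, -0.3]
ee_pos: [0.5187, 0.0329, 0.2348]
ft_force: [-0.0, -0.9, 1.6]
ee_pos: [0.3867, 0.0334, 0.2723]
ft_force: [0.5, -0.3, 0.1]
```

View pics/crop8.png

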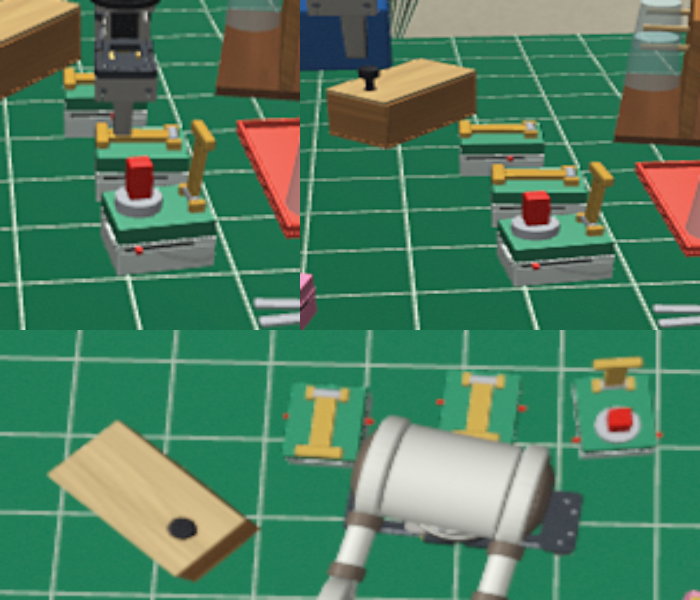

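Side and top views: both clamps lie level, at (467–535,128) and (500–573,173). The marker stands upright on R with its clamp up, the lid lies flat on the case, and the arm is clear. Handing in.

```bash
python3 -c "
from workcell import *
o=observe(); print(o['clock'],o['ee_pos']); print(job_done())"
```

```text
46.75 [0.38665569 0.03345163 0.27047066]
the job is handed in; nothing more can be done
None
```

I handed the job in at 46.75 s, and the hand-in call returned no verdict: the left and middle stones fitted and their clamps are down, the right stone jammed and has a marker standing on it with its clamp up, and the feeler is in the shut case.

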